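# Make up two stub axle repair kits

### The arm

A 6-joint arm with a two-finger parallel gripper is mounted at the origin on the work surface. World frame = base frame: x ahead of the robot, y to its left, z up, the work surface at z = 0. Lengths are in m, angles in rad, forces in N, time in s.
With the tool pointing down it reaches from about 0.35 to 0.775 m from the base axis. Payload 7.3 kg.
Tool frame: the origin (TCP) lies at the very end of the fingers, on their centre line; the grasp point (between the pads) lies 19 mm behind it; x points along the fingers, y is the direction in which the jaws open and shut, and the axes are right-handed (so a half turn about x gives the same grasp; the last joint's range is limited). The gripper opens to 92 mm and grips with 3 to 60 N. Pads are 19 mm wide; open, the fingers measure 130 mm over their backs; the gripper's body (75 mm by 190 mm) begins 47 mm behind the grasp point.
Start: joints at [-1.436, 0.342, 1.524, -0, 1.275, -0.146], TCP at [0.146, -0.504, 0.227] pointing down, gripper open.
Joint ranges: [-2.53, 2.53], [-0.77, 2.02], [0.04, 2.7], [-1, 4.14], [0.28, 2.66], [-3.11, 3.11]. Speed limits (rad/s): [2.57, 2.57, 3.14, 3.14, 3.14, 3.14].

### API

Orientations are given as [roll, pitch, yaw] about the fixed x, y, z axes, in that order (R = Rz(yaw) Ry(pitch) Rx(roll)).
In Python, from cell import observe, vision, job gives the robot as it stands.
- The arm moves only by the tool send_rows, never from a script. Its argument "motion" is a list of rows, each an object with "hand": the opening, from -1 (shut) to 1 (fully open), so that 0 is half open; "slide": the shift along the tool's x, y, z in mm, a list of three; "spin": the turn about the tool's x in rad. In form: [{"hand": hand, "slide": [tx, ty, tz], "spin": spin}, ...]. A call has 1 to 8 rows; each row shifts and turns the pose as measured when the row begins, along the tool's axes as they then stand; what a row does not reach is not made up. A row lasts 1/10 s, in which the tool goes at most 50 mm and 8.59 degrees, less where a joint would pass 70% of its speed; a pose out of reach is approached as far as the arm can. A call with a gripper value outside its range is refused whole. The fingers move at their own pace and stop on an object; "grip_force" is the grip in N (left out, the last holds). Time passes only in rows, so rows that do not move let the fingers close. It gives the time, the measured TCP pose, the force and the opening at its end, in the units of the state.
- observe(): the state, without advancing time (a new reading comes with each control period).
- vision.read_camera(name): name is "scene" or "side" or "wrist"; returns a dict with "pixels" (384x512x3 uint8, blue, green, red), "range_z" (384x512 float32, m along the optical axis (not along the pixel's ray), 0 where there is no reading), "fx", "fy", "cx", "cy" (pixels), "world_from_camera" (4x4, takes a point from camera to world coordinates); the wrist camera has in their place "T_tool_cam" (4x4, takes a point from camera to tool coordinates, whose origin is the TCP and whose axes are the tool frame's). Camera axes: x right, y down, z forward; pixel columns grow to the right and rows downward; lengths in m; the calibration is good to about 2 mm. A picture is of the moment at which its call begins: read the wrist's pose just before it.
- job.hand_in(): hands the job in, once; it reports no verdict.
Trained networks look in a picture, given as the dict that the camera call returned (one of the last four; its "shot" number tells which), for a name from the list of things; names that differ only in an ending like _2 or _b are one class to them, and where a whole thing is asked for, a point or a joint stands for the part that bears it (a point fixed in the world has none). Each returns a list of dicts, best first, with "conf" (0 to 1); they miss things now and then, are a little off and sometimes report something else, mostly with a low value. They report only what shows in the picture. A call takes as long as a camera call. They do not tell look-alikes from the thing itself.
- vision.search_frame(picture, thing): "uv" ([column, row] in pixels, amid what is visible of it).
- vision.cut_out(picture, thing): "mask" (384x512 bool, what is visible of it) and "uv" ([column, row] in pixels, amid what is visible of it).
The state is a dict: "time": time; "qpos": joint angles; "qvel": joint speeds; "joint_efforts": joint torques, N m; "tool_pos": TCP position; "tool_rot": TCP orientation; "contact_force": force on the tool from outside, world axes, zero at the start; "torque": the same for the moment, N m; "opening": finger opening in m.
Only numpy, scipy, OpenCV 4.12 (cv2) and the standard library are available. Lean on these libraries where they do the work, as an engineer would, in place of code of your own. Each camera call takes 0.05 s, during which the arm holds its last target.

### The job

Make up the two axle kits: the tray with the thick stub axle gets the large bearing and the hexagon nut, the tray with the thin stub axle gets the small bearing and the spacer sleeve. In each tray lay the bearing flat in the bay beside the axle's flanged end and put the other part in the bay beside its threaded end, the nut lying flat and the sleeve standing upright, each fully down on the tray's floor. Leave the little carton and the spanner lying among the stock where they are.

Things in the scene. Friction and masses are not known exactly. Their poses are not given: they have to be found in the camera images.
- large_bearing_center (a point): large steel ball bearing with dark shields, lying flat: outer diameter 52, bore 25, 15 mm thick; this point is its centre, 7.5 mm above its underside; z is its axis. Loose, about 0.13 kg
- small_bearing_center (a point): small steel ball bearing with dark shields, lying flat: outer diameter 35, bore 15, 11 mm thick; this point is its centre, 5.5 mm above its underside; z is its axis. Loose, about 0.05 kg
- nut_center (a point): steel hexagon nut lying flat: 36 mm across flats, 41.5 mm across corners, bore 23, 19 mm high; this point is its centre, 9.5 mm above its underside; z is its axis, and its x axis is square to a pair of flats (the other flats follow every 60 degrees). Loose, about 0.11 kg
- sleeve_center (a point): plain steel spacer sleeve (tube) standing upright: outer diameter 30, bore 15, 45 mm tall; this point is its centre, 22.5 mm above its underside; z is its axis. Loose, about 0.18 kg
- thick_tray_origin (a point): white tray, 172 (x) x 160 (y) mm, holding the thick steel axle (shaft 25 mm). Origin: centre of underside, z up. Floor 3 mm thick; walls 16 high, ribs 10 high. Axle fixed along x at y=+58, top at 37: 34 mm flange at its -x end, thread with brass rings at +x. Two bays, each 80 (x) x 112 (y) inside: flange-end bay centred at x=-42, y=-20; thread-end bay at x=+42, y=-20 (mm). Fixed
- thin_tray_origin (a point): white tray, 172 (x) x 160 (y) mm, holding the thin steel axle (shaft 15 mm). Origin: centre of underside, z up. Floor 3 mm thick; walls 16 high, ribs 10 high. Axle fixed along x at y=+58, top at 37: 34 mm flange at its -x end, thread with brass rings at +x. Two bays, each 80 (x) x 112 (y) inside: flange-end bay centred at x=-42, y=-20; thread-end bay at x=+42, y=-20 (mm). Fixed
- carton_center (a point): closed brown cardboard carton with a pale band, 40 x 40 x 35 mm high, standing among the stock; this point is its centre. Bystander: not to be shifted
- spanner: steel spanner, about 150 mm long and under 20 mm high, lying on the bench at the far side of the stock; origin at the underside near its middle, x along it. Bystander: not to be shifted
Mind the look-alikes: they are no part of the job. What is shaped like the part that bears nut_center but purple, red or yellow is not meant.

How it is judged:
At the end, for the whole second after the job is handed in: Large bearing in the thick-axle tray's flange-end bay, nut in its thread-end bay; small bearing in the thin-axle tray's flange-end bay, sleeve in its thread-end bay: each centre inside its bay, down on the floor within 3 mm, axis within 0.1 rad of upright, at rest (under 0.02 m/s) (x of large_bearing_center in the frame of thick_tray_origin between -0.082 and -0.002 m and y of large_bearing_center in the frame of thick_tray_origin between -0.076 and 0.036 m and z of large_bearing_center in the frame of thick_tray_origin between 0.0075 and 0.0135 m and angle between the z axis of each of large_bearing_center, nut_center and the z axis of thick_tray_origin, either way round below 0.1 rad and linear speed of each of large_bearing, nut, small_bearing, sleeve below 0.02 m/s and x of nut_center in the frame of thick_tray_origin between 0.002 and 0.082 m and y of nut_center in the frame of thick_tray_origin between -0.076 and 0.036 m and z of nut_center in the frame of thick_tray_origin between 0.0095 and 0.0155 m and x of small_bearing_center in the frame of thin_tray_origin between -0.082 and -0.002 m and y of small_bearing_center in the frame of thin_tray_origin between -0.076 and 0.036 m and z of small_bearing_center in the frame of thin_tray_origin between 0.0055 and 0.0115 m and angle between the z axis of each of small_bearing_center, sleeve_center and the z axis of thin_tray_origin, either way round below 0.1 rad and x of sleeve_center in the frame of thin_tray_origin between 0.002 and 0.082 m and y of sleeve_center in the frame of thin_tray_origin between -0.076 and 0.036 m and z of sleeve_center in the frame of thin_tray_origin between 0.0225 and 0.0285 m); the robot touches nothing.
It fails at once if the carton is shifted by more than 30 mm (distance of carton_center from where it was at the start of the episode above 0.03 m).
It fails at once if the spanner is shifted by more than 30 mm (distance of spanner from where it was at the start of the episode above 0.03 m).
It also fails if it takes over 109 s, if anything falls off the work surface, if the arm or the gripper's body presses on something with over 40 N, if the wrist force passes 120 N, or if a joint passes its speed limit or range.

## Working session

There is one attempt and no reset: what is moved stays moved. The work goes in short steps, Python scripts to look and compute and a tool call to move; the robot and the scene stay as the last step left them, time stands still between calls to the robot, and variables do not carry over. Pictures are saved under pics/ and viewed, and the job is handed in when it is done.

Besides the shell and the picture viewer there is one more tool, called after "Call:" as name(argument=value, ...), one argument or row to a line, values as JSON. send_rows: Moves the arm, as the interface text tells. Its arguments: {"type":"object","properties":{"motion":{"type":"array","items":{"type":"object","properties":{"hand":{"type":"number"},"slide":{"type":"array","items":{"type":"number"}},"spin":{"type":"number"}}}},"grip_force":{"type":"number"}},"required":["motion"]}

```bash
ls; mkdir -p pics; python3 - <<'E'
from cell import observe, vision, job
import cv2,numpy as np,pickle
s=observe(); print(s)
for n in ["scene","side","wrist"]:
    p=vision.read_camera(n); cv2.imwrite(f"pics/{n}0.png",p["pixels"]); pickle.dump(p,open(f"{n}0.pkl","wb"))
    print(n,p["fx"],p["cx"],p["cy"],p.get("world_from_camera"),p.get("T_tool_cam"))
E
```

```text
pics
{'time': 0.0, 'qpos': array([-1.43598772e+00,  3.42689880e-01,  1.52502622e+00,  2.43725273e-05,
        1.27538677e+00, -1.45962964e-01]), 'qvel': array([-2.00120831e-04, -1.25318722e-03,  6.05010003e-04,  5.68943911e-04,
        9.76391550e-05, -1.55893339e-03]), 'joint_efforts': array([ 2.42925933e-03, -4.31231582e+01, -2.44226217e+01,  7.18547311e-02,
        5.57890011e-02, -1.50780929e-04]), 'tool_pos': array([ 0.14546793, -0.50402057,  0.2260588 ]), 'tool_rot': array([-1.73219032,  1.56928593,  1.69016679]), 'contact_force': array([ 1.43560859,  0.15445187, -0.41204396]), 'torque': array([-0.09457346, -0.02880499, -0.01115734]), 'opening': 0.09186215818277338}
scene 357.5229024942284 255.72514761744716 191.96357940832348 [[ 0.72293058  0.4901592  -0.48694489  0.95215088]
 [ 0.69073753 -0.52895844  0.49303615 -0.39033046]
 [-0.0159074  -0.69278202 -0.72097159  0.61230581]
 [ 0.          0.          0.          1.        ]] None
side 440.6987552163308 259.8255813699404 190.23021328177123 [[-0.99741122 -0.04532003  0.05582967  0.51017478]
 [-0.07114988  0.73447165 -0.67489932  0.75015472]
 [-0.01041885 -0.67712443 -0.73579477  0.88700923]
 [ 0.          0.          0.          1.        ]] None
wrist 329.0597868953012 254.62290227011567 192.38864001443937 None [[-5.75946475e-04 -3.05577970e-01  9.52166883e-01 -1.58380197e-01]
 [ 9.99998311e-01 -1.83788791e-03  1.50472001e-05  4.62485562e-04]
 [ 1.74537791e-03  9.52165283e-01  3.05578512e-01 -8.22902758e-02]
 [ 0.00000000e+00  0.00000000e+00  0.00000000e+00  1.00000000e+00]]
```

View pics/scene0.png

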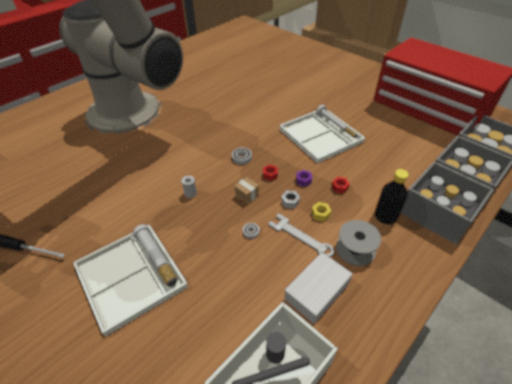

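View pics/side0.png

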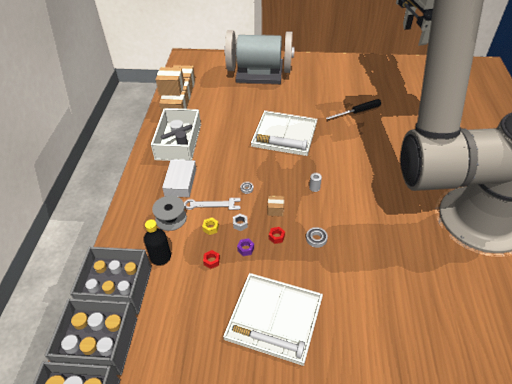

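View pics/wrist0.png

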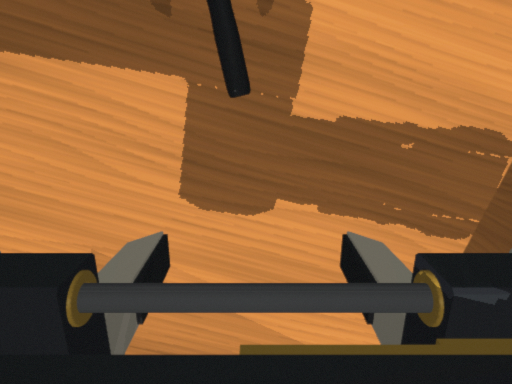

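Side view: thick-axle tray at about (285,132), thin-axle tray at (275,317), large bearing (317,236), small bearing (247,187), steel nut (240,222), sleeve (316,182), carton (276,205), spanner (213,204), with coloured look-alike nuts near by. Next I measure positions from both cameras.

```bash
cat > h.py <<'E'
import numpy as np,cv2
def world(p,uv=None,mask=None):
    T=p["world_from_camera"]; z=p["range_z"]
    v,u=np.nonzero((z>0) if mask is None else (mask&(z>0)))
    zz=z[v,u]; P=np.c_[(u-p["cx"])/p["fx"]*zz,(v-p["cy"])/p["fy"]*zz,zz]
    return P@T[:3,:3].T+T[:3,3], u,v
E
python3 - <<'E'
from cell import observe, vision, job
from h import *
names=["large_bearing_center","small_bearing_center","nut_center","sleeve_center","thick_tray_origin","thin_tray_origin","carton_center","spanner"]
for n in ["side","scene"]:
    p=vision.read_camera(n)
    for t in names:
        for r in vision.cut_out(p,t)[:5]:
            m=r["mask"]
            W,u,v=world(p,mask=m)
            if len(W)==0: print(n,t,"none");continue
            top=np.percentile(W[:,2],95); 
            sel=W[W[:,2]>top-0.004]
            c=(sel[:,:2].min(0)+sel[:,:2].max(0))/2
            print(n,t,round(r["conf"],2),np.round(r["uv"]),m.sum(),"med",np.round(np.median(W,0),3),"top",round(top,3),"topmid",np.round(c,4),"ext",np.round(np.ptp(sel[:,:2],axis=0),3), p["pixels"][m].mean(0).round())
E
```

```text
side large_bearing_center 0.81 [318. 240.] 292 med [0.428 0.097 0.013] top 0.017 topmid [0.4293 0.0936] ext [0.047 0.052] [136. 136. 139.]
side small_bearing_center 0.45 [248. 192.] 118 med [ 0.614 -0.062  0.009] top 0.012 topmid [ 0.6149 -0.0653] ext [0.033 0.037] [149. 150. 156.]
side nut_center 0.74 [238. 222.] 186 med [0.62  0.06  0.015] top 0.021 topmid [0.6203 0.0597] ext [0.034 0.037] [142. 145. 151.]
side nut_center 0.74 [210. 225.] 225 med [0.693 0.074 0.015] top 0.021 topmid [0.6936 0.0763] ext [0.037 0.041] [ 49. 175. 204.]
side nut_center 0.73 [317. 235.] 360 med [0.428 0.094 0.013] top 0.017 topmid [0.4281 0.0932] ext [0.049 0.053] [131. 135. 144.]
side nut_center 0.62 [242. 246.] 254 med [0.598 0.135 0.014] top 0.021 topmid [0.5991 0.1339] ext [0.038 0.037] [126.  61. 117.]
side nut_center 0.58 [209. 258.] 237 med [0.677 0.177 0.015] top 0.02 topmid [0.6769 0.1751] ext [0.036 0.039] [ 37.  45. 185.]
side sleeve_center 0.54 [312. 184.] 177 med [ 0.43  -0.071  0.035] top 0.046 topmid [ 0.4305 -0.0803] ext [0.027 0.031] [151. 151. 153.]
side thick_tray_origin 0.74 [283. 13
[... 1558 characters left out ...]
8] [93. 48. 86.]
scene sleeve_center 0.55 [189. 186.] 266 med [ 0.436 -0.085  0.032] top 0.046 topmid [ 0.427  -0.0814] ext [0.031 0.026] [102. 109. 114.]
scene thick_tray_origin 0.59 [129. 277.] 7017 med [ 0.524 -0.308  0.005] top 0.032 topmid [ 0.5261 -0.2426] ext [0.151 0.052] [169. 181. 181.]
scene thin_tray_origin 0.8 [319. 134.] 2611 med [0.523 0.311 0.005] top 0.026 topmid [0.5298 0.371 ] ext [0.152 0.058] [168. 180. 179.]
scene carton_center 0.77 [246. 190.] 446 med [ 0.537 -0.002  0.034] top 0.037 topmid [0.5299 0.0054] ext [0.042 0.041] [ 89. 114. 133.]
scene spanner 0.61 [301. 234.] 584 med [ 0.697 -0.003  0.008] top 0.01 topmid [ 0.6991 -0.0045] ext [0.148 0.044] [164. 170. 174.]
```

```bash
python3 - <<'E'
from cell import vision
from h import *
C={"thick_tray_origin":(0.52,-0.30),"thin_tray_origin":(0.52,0.31)}
for n in ["side","scene"]:
    p=vision.read_camera(n)
    W,u,v=world(p)
    col=p["pixels"][v,u].astype(int)
    for t,c in C.items():
        near=(np.hypot(W[:,0]-c[0],W[:,1]-c[1])<0.17)
        # white tray: low saturation & z<0.025
        sat=col.max(1)-col.min(1)
        q=near&(sat<40)&(col.min(1)>110)&(W[:,2]>0.0015)&(W[:,2]<0.02)
        rim=near&(sat<45)&(W[:,2]>0.0125)&(W[:,2]<0.02)
        for nm,s in(("all",q),("rim",rim)):
            print(n,t,nm,s.sum(),cv2.minAreaRect((W[s][:,:2]*1000).astype(np.float32)))
        h=near&(W[:,2]>0.026)
        A=W[h]
        m=A[:,:2].mean(0); U,S,V=np.linalg.svd(A[:,:2]-m); d=V[0]*np.sign(V[0][0])
        s=(A[:,:2]-m)@d
        print("  axle mid",m.round(3),"yaw",np.degrees(np.arctan2(d[1],d[0])).round(1),"range",s.min().round(3),s.max().round(3))
        for a in np.linspace(s.min(),s.max(),6)[:-1]:
            k=(s>=a)&(s<a+np.ptp(s)/5)
            print("   ",A[k].mean(0).round(3),A[k][:,2].max().round(3),col[h][k].mean(0).round())
    k=vision.cut_out(p,"carton_center")
    m=k[0]["mask"]; Wc,_,_=world(p,mask=m); s=Wc[:,2]>0.033
    print("carton",cv2.minAreaRect((Wc[s][:,:2]*1000).astype(np.float32)))
    for r in vision.cut_out(p,"nut_center"):
        Wc,_,_=world(p,mask=r["mask"])
        if abs(np.median(Wc[:,0])-.62)<.015:
            s=Wc[:,2]>0.017; P=Wc[s][:,:2]; print("nut",cv2.minEnclosingCircle((P*1000).astype(np.float32)))
            for a in range(-30,30,5):
                w=np.mean([np.ptp(P@[np.cos(np.radians(a+b)),np.sin(np.radians(a+b))]) for b in(0,60,120)]); print(a,round(w*1000,1),end="; ")
            print()
for t,(x,y) in {}.items():pass
p=cv2.imread("pics/side0.png"); cv2.imwrite("pics/crop.png",cv2.resize(p[110:360,180:340],None,fx=2.4,fy=2.4,interpolation=cv2.INTER_CUBIC))
E
```

```text
side thick_tray_origin all 1450 ((494.0067138671875, -314.1402893066406), (199.21678161621094, 217.9805145263672), 79.1515121459961)
side thick_tray_origin rim 340 ((494.5677795410156, -307.87921142578125), (185.64488220214844, 220.12359619140625), 80.19795227050781)
  axle mid [ 0.524 -0.241] yaw -11.6 range -0.07 0.081
    [ 0.467 -0.229  0.032] 0.038 [221. 221. 222.]
    [ 0.499 -0.236  0.03 ] 0.034 [224. 223. 225.]
    [ 0.529 -0.242  0.03 ] 0.035 [214. 214. 215.]
    [ 0.559 -0.248  0.03 ] 0.034 [171. 186. 196.]
    [ 0.588 -0.254  0.03 ] 0.035 [ 86. 137. 167.]
side thin_tray_origin all 4428 ((520.1103515625, 304.7508544921875), (170.15957641601562, 173.2056427001953), 75.36994934082031)
side thin_tray_origin rim 676 ((521.0038452148438, 308.43353271484375), (162.6932830810547, 172.3757781982422), 75.48375701904297)
  axle mid [0.511 0.372] yaw -15.5 range -0.053 0.097
    [0.47  0.384 0.031] 0.038 [208. 208. 209.]
    [0.504 0.374 0.027] 0.031 [220. 221. 221.]
    [0.531 0.366 0.027] 0.029 [222. 223. 223.]
    [0.559 0.359 0.027] 0.03 [191. 199. 205.]
    [0.591 0.35  0.027] 0.
[... 1010 characters left out ...]
 thin_tray_origin rim 404 ((518.0482788085938, 309.07672119140625), (162.74642944335938, 175.57882690429688), 75.4015884399414)
  axle mid [0.511 0.369] yaw -13.7 range -0.058 0.093
    [0.466 0.38  0.031] 0.038 [127. 136. 142.]
    [0.498 0.373 0.028] 0.029 [164. 170. 171.]
    [0.528 0.366 0.028] 0.029 [165. 172. 173.]
    [0.557 0.358 0.027] 0.029 [150. 159. 162.]
    [0.589 0.349 0.027] 0.029 [ 89. 124. 141.]
carton ((531.1907348632812, 5.0283966064453125), (39.60152053833008, 41.81413650512695), 89.87532043457031)
nut ((617.9172973632812, 59.03988265991211), 20.030593872070312)
-30 38.7; -25 39.1; -20 39.1; -15 39.0; -10 38.7; -5 38.2; 0 37.5; 5 36.8; 10 36.5; 15 37.1; 20 37.5; 25 38.2;
```

View pics/crop.png

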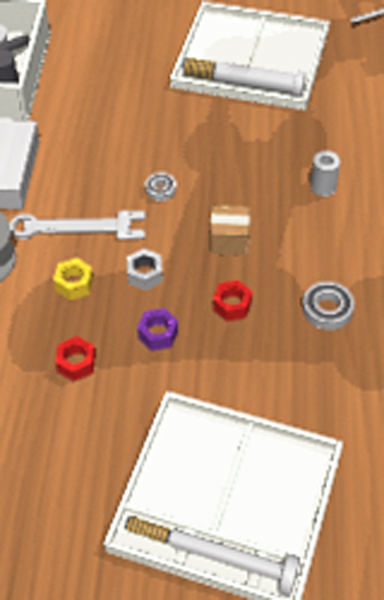

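```bash
cat >> h.py <<'E'
from scipy.spatial.transform import Rotation as Ro
def plan(xyz=None,yaw=None):
    """yaw: desired world direction (deg) of tool y, mod 180"""
    from cell import observe
    s=observe(); R=Ro.from_euler("xyz",s["tool_rot"]).as_matrix()
    cur=np.degrees(np.arctan2(R[1,1],R[0,1]))
    print("t",round(s["time"],2),"tcp",s["tool_pos"].round(4),"yaw",round(cur,1),"xaxis",R[:,0].round(3),"q6",s["qpos"][5].round(2),"open",round(s["opening"],4),"F",s["contact_force"].round(1))
    if xyz is not None:
        sp=0
        if yaw is not None:
            d=(yaw-cur+90)%180-90; sp=-np.radians(d)  # tool x is down
        # tool-frame delta both in current axes, and in axes after spin
        d=np.array(xyz)-s["tool_pos"]
        print(" slide total(mm) tool axes",(R.T@d*1000).round(1),"spin",round(sp,3),"alt",round(sp-np.sign(sp)*np.pi,3))
        R2=R@Ro.from_rotvec([sp,0,0]).as_matrix()
        print(" after spin axes:",(R2.T@d*1000).round(1))
E
python3 - <<'E'
from cell import vision
from h import *
from scipy.optimize import minimize
for n in ["side","scene"]:
    p=vision.read_camera(n)
    for t in ["thick_tray_origin","thin_tray_origin"]:
        m=max(vision.cut_out(p,t),key=lambda r:r["conf"])["mask"]
        W,_,_=world(p,mask=m); s=(W[:,2]>0.0005)&(W[:,2]<0.02)
        print(n,t,cv2.minAreaRect((W[s][:,:2]*1000).astype(np.float32)))
        s=(W[:,2]>0.012)&(W[:,2]<0.019)
        P=W[s][:,:2]
        print("  rim",cv2.minAreaRect((P*1000).astype(np.float32)))
    m=vision.cut_out(p,"spanner")[0]["mask"]; W,_,_=world(p,mask=m)
    h=W[(W[:,0]<0.69)]
    for a in np.arange(.62,.69,.01):
        k=h[(h[:,0]>=a)&(h[:,0]<a+.01)]
        if len(k): print("   sp x",round(a,2),"y",k[:,1].min().round(3),k[:,1].max().round(3))
plan([0.428,0.0935,0.10],90)
E
```

```text
side thick_tray_origin ((518.7425537109375, -303.0683898925781), (167.09507751464844, 173.6248321533203), 78.30113220214844)
  rim ((519.7454833984375, -302.69952392578125), (166.3253173828125, 172.90640258789062), 78.987060546875)
side thin_tray_origin ((519.8067626953125, 304.63677978515625), (169.88449096679688, 171.9493408203125), 75.46489715576172)
  rim ((520.5866088867188, 308.21563720703125), (162.79519653320312, 171.9300079345703), 75.5907974243164)
   sp x 0.63 y -0.028 0.011
   sp x 0.64 y -0.027 0.012
   sp x 0.65 y -0.025 0.012
   sp x 0.66 y -0.025 0.002
   sp x 0.67 y -0.013 0.005
   sp x 0.68 y -0.014 0.006
scene thick_tray_origin ((508.6135559082031, -301.2005920410156), (167.50938415527344, 191.01486206054688), 79.2314682006836)
  rim ((516.6065063476562, -302.44488525390625), (160.06497192382812, 173.7223358154297), 79.1235122680664)
scene thin_tray_origin ((519.701416015625, 308.8558349609375), (163.65673828125, 174.56405639648438), 74.86286163330078)
  rim ((518.959716796875, 309.16412353515625), (163.78009033203125, 173.47320556640625), 75.19990539550781)
   sp x 0.62 y -0.025 0.019
   sp x 0.63 y -0.026 0.018
   sp x 0.64 y -0.025 0.017
   sp x 0.65 y -0.025 0.01
   sp x 0.66 y -0.015 0.004
   sp x 0.67 y -0.013 0.006
   sp x 0.68 y -0.014 0.011
t 1.75 tcp [ 0.1455 -0.5044  0.2267] yaw -73.9 xaxis [ 0. -0. -1.] q6 -0.15 open 0.0915 F [ 0.6  0.2 -0.9]
 slide total(mm) tool axes [ 126.7 -496.3 -437.1] spin 0.281 alt -2.861
 after spin axes: [ 126.7 -598.  -282.5]
```

```bash
cat >> h.py <<'E'
def rows(xyz,yaw=None,step=45,n=None,hand=None):
    import json
    from cell import observe
    s=observe(); R=Ro.from_euler("xyz",s["tool_rot"]).as_matrix(); pos=s["tool_pos"].copy()
    plan()
    cur=np.degrees(np.arctan2(R[1,1],R[0,1])); sp=0
    if yaw is not None: sp=-np.radians((yaw-cur+90)%180-90)
    d=np.array(xyz)-pos
    N=max(int(np.ceil(np.linalg.norm(d)*1000/step)),int(np.ceil(abs(sp)/0.14)),1) if n is None else n
    out=[]
    for i in range(N):
        tgt=pos+(np.array(xyz)-pos)/(N-i)
        sl=np.round(R.T@(tgt-pos)*1000).astype(int)
        out.append({"hand":hand,"slide":sl.tolist(),"spin":round(sp/N,3)})
        pos=pos+R@(sl/1000); R=R@Ro.from_rotvec([sp/N,0,0]).as_matrix()
    print(N,"rows; end",pos.round(4))
    for o in out: print(json.dumps(o))
E
python3 -c "
from h import *
rows([.429,-.081,.12],75,hand=0.4)"
```

```text
t 1.75 tcp [ 0.1455 -0.5044  0.2267] yaw -73.9 xaxis [ 0. -0. -1.] q6 -0.15 open 0.0915 F [ 0.6  0.2 -0.9]
12 rows; end [ 0.4286 -0.081   0.1197]
{"hand": 0.4, "slide": [9, -27, -32], "spin": 0.045}
{"hand": 0.4, "slide": [9, -29, -31], "spin": 0.045}
{"hand": 0.4, "slide": [9, -30, -30], "spin": 0.045}
{"hand": 0.4, "slide": [9, -32, -29], "spin": 0.045}
{"hand": 0.4, "slide": [9, -33, -27], "spin": 0.045}
{"hand": 0.4, "slide": [9, -34, -26], "spin": 0.045}
{"hand": 0.4, "slide": [9, -35, -24], "spin": 0.045}
{"hand": 0.4, "slide": [9, -36, -22], "spin": 0.045}
{"hand": 0.4, "slide": [9, -37, -21], "spin": 0.045}
{"hand": 0.4, "slide": [9, -38, -19], "spin": 0.045}
{"hand": 0.4, "slide": [8, -39, -17], "spin": 0.045}
{"hand": 0.4, "slide": [9, -39, -15], "spin": 0.045}
```

Call:
send_rows(
  motion=[
    {"hand":0.4,"slide":[9,-27,-32],"spin":0.045},
    {"hand":0.4,"slide":[9,-29,-31],"spin":0.045},
    {"hand":0.4,"slide":[9,-30,-30],"spin":0.045},
    {"hand":0.4,"slide":[9,-32,-29],"spin":0.045},
    {"hand":0.4,"slide":[9,-33,-27],"spin":0.045},
    {"hand":0.4,"slide":[9,-34,-26],"spin":0.045},
    {"hand":0.4,"slide":[9,-35,-24],"spin":0.045},
    {"hand":0.4,"slide":[9,-36,-22],"spin":0.045},
  ],
  grip_force=25,
)

```text
time: 2.55
tool_pos: [0.3406, -0.2195, 0.1526]
tool_rot: [2.041, 1.562, -1.204]
contact_force: [0.3, 0.3, 0.5]
opening: 0.0644
```

```bash
python3 -c "
from h import *
rows([.429,-.081,.12],75,hand=0.4)"
```

```text
t 2.55 tcp [ 0.3406 -0.2195  0.1526] yaw -95.9 xaxis [ 0.003 -0.008 -1.   ] q6 0.92 open 0.0644 F [0.3 0.3 0.5]
4 rows; end [ 0.4294 -0.0812  0.1197]
{"hand": 0.4, "slide": [8, -37, -18], "spin": 0.04}
{"hand": 0.4, "slide": [8, -37, -17], "spin": 0.04}
{"hand": 0.4, "slide": [8, -38, -16], "spin": 0.04}
{"hand": 0.4, "slide": [8, -39, -14], "spin": 0.04}
```

Call:
send_rows(
  motion=[
    {"hand":0.4,"slide":[8,-37,-18],"spin":0.04},
    {"hand":0.4,"slide":[8,-37,-17],"spin":0.04},
    {"hand":0.4,"slide":[8,-38,-16],"spin":0.04},
    {"hand":0.4,"slide":[8,-39,-14],"spin":0.04},
    {"hand":0.4,"slide":[0,0,0],"spin":0},
  ],
)

```text
time: 3.05
tool_pos: [0.4349, -0.0717, 0.1187]
tool_rot: [2.437, 1.56, -0.972]
contact_force: [-0.2, -0.9, -0.1]
opening: 0.064
```

```bash
cat >> h.py <<'E'
def wrist(name=None,zmin=0.004,thing=None):
    """all wrist depth points in world"""
    from cell import observe,vision
    s=observe(); p=vision.read_camera("wrist")
    T=np.eye(4); T[:3,:3]=Ro.from_euler("xyz",s["tool_rot"]).as_matrix(); T[:3,3]=s["tool_pos"]
    p["world_from_camera"]=T@p["T_tool_cam"]
    if name: cv2.imwrite(f"pics/{name}.png",p["pixels"])
    return p
E
python3 - <<'E'
from h import *
from cell import vision
p=wrist("w1")
for t in ["sleeve_center"]:
    for r in vision.cut_out(p,t):
        W,_,_=world(p,mask=r["mask"]); 
        top=np.percentile(W[:,2],95); sel=W[W[:,2]>top-0.003]
        print(t,r["conf"],r["uv"],top, cv2.minEnclosingCircle((sel[:,:2]*1000).astype(np.float32)))
rows([.429,-.081,.006],75,hand=0.4,step=30)
E
```

```text
sleeve_center 0.9 [268.6, 202.9] 0.046138328749556076 ((427.7171325683594, -81.8246841430664), 14.739641189575195)
t 3.15 tcp [ 0.4336 -0.0746  0.1192] yaw -105.3 xaxis [ 0.006 -0.01  -1.   ] q6 1.5 open 0.0643 F [ 0.6 -0.6  0.1]
4 rows; end [ 0.4288 -0.0805  0.0062]
{"hand": 0.4, "slide": [28, 2, 1], "spin": -0.001}
{"hand": 0.4, "slide": [28, 1, 1], "spin": -0.001}
{"hand": 0.4, "slide": [29, 2, 1], "spin": -0.001}
{"hand": 0.4, "slide": [28, 1, 1], "spin": -0.001}
```

View pics/w1.png

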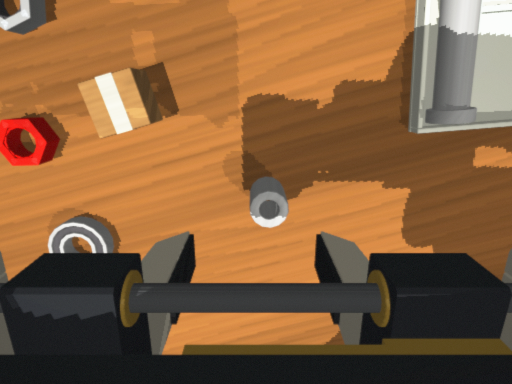

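Wrist view: sleeve at (269,203), centred near (0.428,-0.082), agrees with the other cameras. Descend.

Call:
send_rows(
  motion=[
    {"hand":0.4,"slide":[28,2,1],"spin":0},
    {"hand":0.4,"slide":[28,2,1],"spin":0},
    {"hand":0.4,"slide":[29,2,1],"spin":0},
    {"hand":0.4,"slide":[14,1,1],"spin":0},
    {"hand":0.4,"slide":[0,0,0],"spin":0},
  ],
)

```text
time: 3.65
tool_pos: [0.4286, -0.0884, 0.02]
tool_rot: [2.558, 1.552, -0.856]
contact_force: [0.4, -0.3, 1.1]
opening: 0.0642
```

```bash
python3 - <<'E'
from h import *
rows([.4278,-.0815,.006],75,hand=0.4,step=30)
E
```

```text
t 3.65 tcp [ 0.4286 -0.0884  0.02  ] yaw -105.6 xaxis [ 0.012 -0.014 -1.   ] q6 1.48 open 0.0642 F [ 0.4 -0.3  1.1]
1 rows; end [ 0.4278 -0.081   0.0059]
{"hand": 0.4, "slide": [14, -7, 3], "spin": -0.011}
```

Call:
send_rows(
  motion=[
    {"hand":0.4,"slide":[8,-5,2],"spin":0},
    {"hand":0.4,"slide":[5,-1,1],"spin":0},
    {"hand":0.4,"slide":[0,0,0],"spin":0},
    {"hand":-1,"slide":[0,0,0],"spin":0},
    {"hand":-1,"slide":[0,0,0],"spin":0},
    {"hand":-1,"slide":[0,0,0],"spin":0},
    {"hand":-1,"slide":[0,0,0],"spin":0},
    {"hand":-1,"slide":[0,0,0],"spin":0},
  ],
)

```text
time: 4.45
tool_pos: [0.4293, -0.084, 0.0096]
tool_rot: [2.684, 1.546, -0.732]
contact_force: [-0.1, 0.6, 0.1]
opening: 0.0299
```

```bash
python3 - <<'E'
from h import *
plan()
E
```

```text
t 4.45 tcp [ 0.4293 -0.084   0.0096] yaw -105.8 xaxis [ 0.018 -0.016 -1.   ] q6 1.5 open 0.0299 F [-0.1  0.6  0.1]
```

Call:
send_rows(
  motion=[
    {"hand":-1,"slide":[-30,0,0],"spin":0},
    {"hand":-1,"slide":[-35,0,0],"spin":0},
    {"hand":-1,"slide":[-30,0,0],"spin":0},
  ],
)

```text
time: 4.75
tool_pos: [0.4242, -0.0812, 0.1031]
tool_rot: [2.363, 1.557, -1.053]
contact_force: [1.0, 0.2, -2.6]
opening: 0.0296
```

```bash
python3 - <<'E'
from h import *
rows([.555,.279,.1],75,hand=-1,step=45)
E
```

```text
t 4.75 tcp [ 0.4242 -0.0812  0.1031] yaw -105.7 xaxis [ 0.007 -0.012 -1.   ] q6 1.49 open 0.0296 F [ 1.   0.2 -2.6]
9 rows; end [0.5547 0.2791 0.0997]
{"hand": -1, "slide": [0, -42, -3], "spin": -0.001}
{"hand": -1, "slide": [0, -43, -3], "spin": -0.001}
{"hand": -1, "slide": [0, -42, -3], "spin": -0.001}
{"hand": -1, "slide": [0, -43, -3], "spin": -0.001}
{"hand": -1, "slide": [0, -42, -4], "spin": -0.001}
{"hand": -1, "slide": [0, -43, -3], "spin": -0.001}
{"hand": -1, "slide": [0, -42, -4], "spin": -0.001}
{"hand": -1, "slide": [0, -42, -4], "spin": -0.001}
{"hand": -1, "slide": [0, -43, -3], "spin": -0.001}
```

Call:
send_rows(
  motion=[
    {"hand":-1,"slide":[0,-42,-3],"spin":0},
    {"hand":-1,"slide":[0,-43,-3],"spin":0},
    {"hand":-1,"slide":[0,-42,-3],"spin":0},
    {"hand":-1,"slide":[0,-43,-3],"spin":0},
    {"hand":-1,"slide":[0,-42,-4],"spin":0},
    {"hand":-1,"slide":[0,-43,-3],"spin":0},
    {"hand":-1,"slide":[0,-42,-4],"spin":0},
    {"hand":-1,"slide":[0,-30,-4],"spin":0},
  ],
)

```text
time: 5.55
tool_pos: [0.5444, 0.2328, 0.1035]
tool_rot: [2.531, 1.55, -0.894]
contact_force: [0.8, -0.4, -1.8]
opening: 0.0297
```

```bash
python3 - <<'E'
from h import *
rows([.555,.279,.08],75,hand=-1,step=30)
E
```

```text
t 5.55 tcp [0.5444 0.2328 0.1035] yaw -106.2 xaxis [ 0.013 -0.016 -1.   ] q6 2.15 open 0.0297 F [ 0.8 -0.4 -1.8]
2 rows; end [0.555  0.2794 0.0798]
{"hand": -1, "slide": [11, -24, 2], "spin": -0.011}
{"hand": -1, "slide": [12, -24, 1], "spin": -0.011}
```

Call:
send_rows(
  motion=[
    {"hand":-1,"slide":[11,-22,2],"spin":-0.011},
    {"hand":-1,"slide":[12,-15,1],"spin":-0.011},
    {"hand":-1,"slide":[0,0,0],"spin":0},
    {"hand":-1,"slide":[0,0,0],"spin":0},
  ],
)

```text
time: 5.95
tool_pos: [0.5515, 0.2746, 0.0769]
tool_rot: [2.406, 1.551, -0.991]
contact_force: [-0.4, -0.2, -2.2]
opening: 0.0295
```

```bash
python3 - <<'E'
from h import *
from cell import vision
p=vision.read_camera("side"); cv2.imwrite("pics/s2.png",p["pixels"])
rows([.555,.279,.0126],75,hand=-1,step=20)
E
```

```text
t 6.0 tcp [0.5513 0.2744 0.0768] yaw -104.6 xaxis [ 0.011 -0.017 -1.   ] q6 2.19 open 0.0296 F [-0.5 -0.1 -2.7]
4 rows; end [0.5545 0.2789 0.0128]
{"hand": -1, "slide": [16, -2, 0], "spin": 0.002}
{"hand": -1, "slide": [16, -1, 0], "spin": 0.002}
{"hand": -1, "slide": [16, -2, -1], "spin": 0.002}
{"hand": -1, "slide": [16, -1, 0], "spin": 0.002}
```

View pics/s2.png

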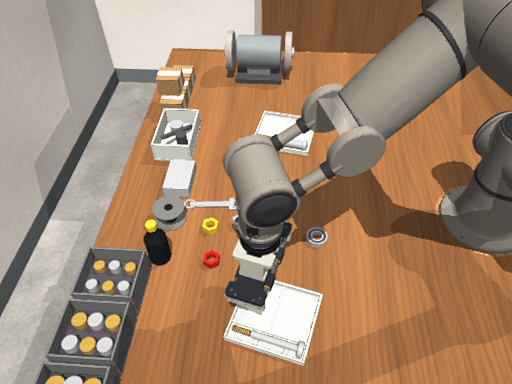

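Gripper with the sleeve is above the thin tray's thread-end bay (about (255,290)). Lower.

Call:
send_rows(
  motion=[
    {"hand":-1,"slide":[16,-2,0],"spin":0},
    {"hand":-1,"slide":[16,-1,0],"spin":0},
    {"hand":-1,"slide":[16,-2,-1],"spin":0},
    {"hand":-1,"slide":[8,-1,0],"spin":0},
    {"hand":-1,"slide":[3,0,0],"spin":0},
    {"hand":-1,"slide":[0,0,0],"spin":0},
  ],
)

```text
time: 6.6
tool_pos: [0.5562, 0.275, 0.0186]
tool_rot: [2.525, 1.549, -0.878]
contact_force: [-0.7, -0.4, -1.6]
opening: 0.0301
```

```bash
python3 - <<'E'
from h import *
rows([.555,.279,.0126],75,hand=-1,step=20)
E
```

```text
t 6.6 tcp [0.5562 0.275  0.0186] yaw -104.9 xaxis [ 0.014 -0.017 -1.   ] q6 2.19 open 0.0301 F [-0.7 -0.4 -1.6]
1 rows; end [0.5554 0.2793 0.0125]
{"hand": -1, "slide": [6, -4, 2], "spin": 0.001}
```

Call:
send_rows(
  motion=[
    {"hand":-1,"slide":[3,-2,0],"spin":0},
    {"hand":-1,"slide":[2,0,0],"spin":0},
    {"hand":-1,"slide":[1,0,0],"spin":0},
    {"hand":-1,"slide":[0,0,0],"spin":0},
  ],
)

```text
time: 7.0
tool_pos: [0.5579, 0.2773, 0.0138]
tool_rot: [2.646, 1.548, -0.757]
contact_force: [-0.2, 0.1, -3.1]
opening: 0.0301
```

Call:
send_rows(
  motion=[
    {"hand":-1,"slide":[1,0,0],"spin":0},
    {"hand":-1,"slide":[1,0,0],"spin":0},
    {"hand":-1,"slide":[0,0,0],"spin":0},
  ],
)

```text
time: 7.3
tool_pos: [0.5583, 0.2775, 0.0127]
tool_rot: [2.689, 1.547, -0.713]
contact_force: [-0.9, 0.3, -1.0]
opening: 0.0298
```

Call:
send_rows(
  motion=[
    {"hand":-1,"slide":[2,0,0],"spin":0},
    {"hand":-1,"slide":[0,0,0],"spin":0},
    {"hand":-0.1,"slide":[0,0,0],"spin":0},
    {"hand":-0.1,"slide":[0,0,0],"spin":0},
    {"hand":-0.1,"slide":[0,0,0],"spin":0},
  ],
)

```text
time: 7.8
tool_pos: [0.5593, 0.2778, 0.0134]
tool_rot: [2.802, 1.546, -0.6]
contact_force: [0.5, 0.9, 0.1]
opening: 0.0411
```

```bash
python3 - <<'E'
from h import *
plan()
E
```

```text
t 7.8 tcp [0.5593 0.2778 0.0134] yaw -104.9 xaxis [ 0.021 -0.014 -1.   ] q6 2.2 open 0.0411 F [0.5 0.9 0.1]
```

Released. Lift straight up and check.

Call:
send_rows(
  motion=[
    {"hand":-0.1,"slide":[-20,0,0],"spin":0},
    {"hand":-0.1,"slide":[-30,0,0],"spin":0},
    {"hand":-0.1,"slide":[-30,0,0],"spin":0},
    {"hand":0.4,"slide":[-30,0,0],"spin":0},
  ],
)

```text
time: 8.2
tool_pos: [0.5542, 0.2782, 0.1205]
tool_rot: [2.313, 1.55, -1.09]
contact_force: [0.8, 0.3, -0.5]
opening: 0.0454
```

```bash
python3 - <<'E'
from h import *
p=wrist("w2")
from cell import vision
for r in vision.cut_out(p,"sleeve_center"):
        W,_,_=world(p,mask=r["mask"]); 
        top=np.percentile(W[:,2],95); sel=W[W[:,2]>top-0.003]
        print(r["conf"],r["uv"],top, cv2.minEnclosingCircle((sel[:,:2]*1000).astype(np.float32)))
rows([.428,.0935,.1],90,hand=0.6,step=45)
E
```

```text
0.58 [253.7, 195.9] 0.049236348415288476 ((556.7026977539062, 277.3460388183594), 14.68455982208252)
t 8.3 tcp [0.5569 0.2793 0.1245] yaw -104.9 xaxis [ 0.019 -0.015 -1.   ] q6 2.19 open 0.053 F [-0.3 -0.3  0.2]
6 rows; end [0.4276 0.0938 0.0999]
{"hand": 0.6, "slide": [4, 35, 13], "spin": -0.043}
{"hand": 0.6, "slide": [4, 35, 14], "spin": -0.043}
{"hand": 0.6, "slide": [4, 34, 16], "spin": -0.043}
{"hand": 0.6, "slide": [4, 34, 17], "spin": -0.043}
{"hand": 0.6, "slide": [4, 33, 19], "spin": -0.043}
{"hand": 0.6, "slide": [5, 31, 21], "spin": -0.043}
```

View pics/w2.png

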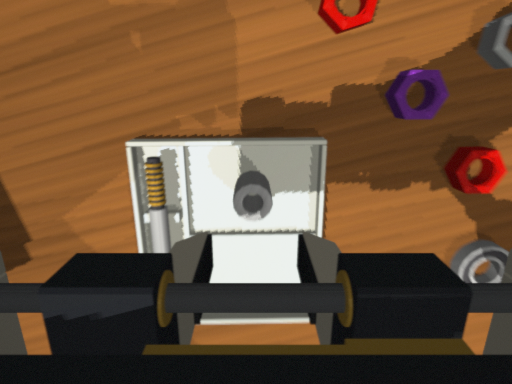

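Sleeve stands upright at (254,196) in the bay next to the brass thread rings, top at 0.049 m. Next, the large bearing.

Call:
send_rows(
  motion=[
    {"hand":0.6,"slide":[4,35,13],"spin":-0.043},
    {"hand":0.6,"slide":[4,35,14],"spin":-0.043},
    {"hand":0.6,"slide":[4,34,16],"spin":-0.043},
    {"hand":0.6,"slide":[4,34,17],"spin":-0.043},
    {"hand":0.6,"slide":[4,25,14],"spin":-0.043},
    {"hand":0.6,"slide":[5,10,8],"spin":-0.043},
    {"hand":0.6,"slide":[0,0,0],"spin":0},
  ],
)

```text
time: 9.0
tool_pos: [0.4417, 0.1169, 0.095]
tool_rot: [2.44, 1.548, -0.693]
contact_force: [-0.6, -0.4, -0.4]
opening: 0.0735
```

```bash
cat >> h.py <<'E'
def seeW(name,thing,near=None):
    from cell import vision
    p=wrist(name)
    for r in vision.cut_out(p,thing):
        W,_,_=world(p,mask=r["mask"])
        if len(W)<30: continue
        top=np.percentile(W[:,2],95); sel=W[W[:,2]>top-0.004]
        print(thing,round(r["conf"],2),np.round(r["uv"]),"top",top.round(4), cv2.minEnclosingCircle((sel[:,:2]*1000).astype(np.float32)),p["pixels"][r["mask"]].mean(0).round())
    return p
E
python3 - <<'E'
from h import *
seeW("w3","large_bearing_center")
rows([.428,.0935,.03],90,hand=0.6,step=25)
E
```

```text
large_bearing_center 0.93 [293. 227.] top 0.0162 ((425.3196716308594, 91.45531463623047), 25.905702590942383) [94. 95. 97.]
t 9.1 tcp [0.4437 0.1181 0.0958] yaw -89.5 xaxis [ 0.02  -0.014 -1.   ] q6 1.68 open 0.0729 F [1.  0.2 1. ]
3 rows; end [0.4282 0.0931 0.0298]
{"hand": 0.6, "slide": [22, 8, 6], "spin": 0.003}
{"hand": 0.6, "slide": [22, 8, 6], "spin": 0.003}
{"hand": 0.6, "slide": [22, 8, 5], "spin": 0.003}
```

View pics/w3.png

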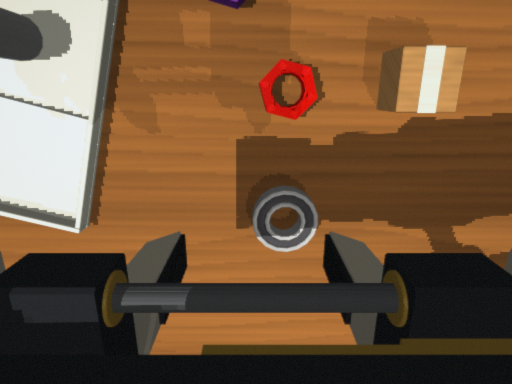

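Large bearing at (286,218) px → (0.426,0.092). Approach.

Call:
send_rows(
  motion=[
    {"hand":0.6,"slide":[12,14,8],"spin":0.003},
    {"hand":0.6,"slide":[22,11,7],"spin":0.003},
    {"hand":0.6,"slide":[20,3,3],"spin":0.003},
    {"hand":0.6,"slide":[0,0,0],"spin":0},
  ],
)

```text
time: 9.5
tool_pos: [0.4323, 0.0916, 0.0415]
tool_rot: [2.729, 1.54, -0.414]
contact_force: [-0.3, 0.7, 0.3]
opening: 0.0732
```

```bash
python3 - <<'E'
from h import *
rows([.4265,.092,.004],90,hand=0.6,step=15)
E
```

```text
t 9.5 tcp [0.4323 0.0916 0.0415] yaw -90.1 xaxis [ 0.028 -0.012 -1.   ] q6 1.63 open 0.0732 F [-0.3  0.7  0.3]
3 rows; end [0.4263 0.0921 0.0043]
{"hand": 0.6, "slide": [12, 0, 2], "spin": -0.001}
{"hand": 0.6, "slide": [13, 0, 2], "spin": -0.001}
{"hand": 0.6, "slide": [12, -1, 3], "spin": -0.001}
```

Call:
send_rows(
  motion=[
    {"hand":0.6,"slide":[12,0,2],"spin":0},
    {"hand":0.6,"slide":[13,0,2],"spin":0},
    {"hand":0.6,"slide":[9,0,3],"spin":0},
    {"hand":0.6,"slide":[0,0,0],"spin":0},
  ],
)

```text
time: 9.9
tool_pos: [0.4313, 0.0939, 0.0084]
tool_rot: [2.818, 1.534, -0.325]
contact_force: [-0.2, 0.5, 0.0]
opening: 0.0732
```

```bash
python3 - <<'E'
from h import *
rows([.4265,.092,.004],90,hand=0.6,step=15)
E
```

```text
t 9.9 tcp [0.4313 0.0939 0.0084] yaw -90.1 xaxis [ 0.034 -0.012 -0.999] q6 1.64 open 0.0732 F [-0.2  0.5  0. ]
1 rows; end [0.4264 0.0919 0.0043]
{"hand": 0.6, "slide": [4, 2, 5], "spin": -0.001}
```

Call:
send_rows(
  motion=[
    {"hand":0.6,"slide":[4,2,4],"spin":0},
    {"hand":0.6,"slide":[1,0,1],"spin":0},
    {"hand":-1,"slide":[0,0,0],"spin":0},
    {"hand":-1,"slide":[0,0,0],"spin":0},
    {"hand":-1,"slide":[0,0,0],"spin":0},
    {"hand":-1,"slide":[0,0,0],"spin":0},
  ],
  grip_force=30,
)

```text
time: 10.5
tool_pos: [0.4282, 0.0924, 0.005]
tool_rot: [2.858, 1.53, -0.285]
contact_force: [0.5, -0.1, -1.5]
opening: 0.0506
```

```bash
python3 - <<'E'
from h import *
plan()
E
```

```text
t 10.5 tcp [0.4282 0.0924 0.005 ] yaw -90.1 xaxis [ 0.039 -0.011 -0.999] q6 1.64 open 0.0506 F [ 0.5 -0.1 -1.5]
```

Call:
send_rows(
  motion=[
    {"hand":-1,"slide":[-20,0,0],"spin":0},
    {"hand":-1,"slide":[-35,0,0],"spin":0},
    {"hand":-1,"slide":[-35,0,0],"spin":0},
    {"hand":-1,"slide":[-10,0,0],"spin":0},
  ],
)

```text
time: 10.9
tool_pos: [0.4224, 0.0933, 0.1062]
tool_rot: [2.794, 1.537, -0.349]
contact_force: [0.3, 0.8, -2.2]
opening: 0.0513
```

```bash
python3 - <<'E'
from h import *
p=wrist("w4")
rows([.473,-.314,.1],79,hand=-1,step=45)
E
```

```text
t 10.95 tcp [0.4226 0.0933 0.1065] yaw -90.1 xaxis [ 0.032 -0.012 -0.999] q6 1.63 open 0.0506 F [ 0.8 -0.2  0.2]
10 rows; end [ 0.4727 -0.3143  0.0998]
{"hand": -1, "slide": [1, 41, -5], "spin": 0.019}
{"hand": -1, "slide": [1, 41, -6], "spin": 0.019}
{"hand": -1, "slide": [1, 40, -7], "spin": 0.019}
{"hand": -1, "slide": [1, 40, -7], "spin": 0.019}
{"hand": -1, "slide": [1, 40, -8], "spin": 0.019}
{"hand": -1, "slide": [2, 40, -9], "spin": 0.019}
{"hand": -1, "slide": [1, 40, -10], "spin": 0.019}
{"hand": -1, "slide": [2, 40, -10], "spin": 0.019}
{"hand": -1, "slide": [1, 39, -11], "spin": 0.019}
{"hand": -1, "slide": [2, 40, -12], "spin": 0.019}
```

View pics/w4.png

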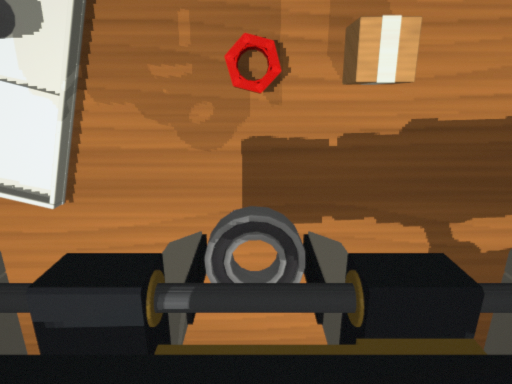

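Bearing is held between the pads at (255,255). Carry it to the thick tray.

Call:
send_rows(
  motion=[
    {"hand":-1,"slide":[1,41,-5],"spin":0.019},
    {"hand":-1,"slide":[1,41,-6],"spin":0.019},
    {"hand":-1,"slide":[1,40,-7],"spin":0.019},
    {"hand":-1,"slide":[1,40,-7],"spin":0.019},
    {"hand":-1,"slide":[1,40,-8],"spin":0.019},
    {"hand":-1,"slide":[2,40,-9],"spin":0.019},
    {"hand":-1,"slide":[1,40,-10],"spin":0.019},
    {"hand":-1,"slide":[2,40,-10],"spin":0.019},
  ],
)

```text
time: 11.75
tool_pos: [0.462, -0.2386, 0.0972]
tool_rot: [3.052, 1.54, -0.239]
contact_force: [0.7, 0.4, -1.6]
opening: 0.0509
```

```bash
python3 - <<'E'
from h import *
rows([.473,-.314,.1],79,hand=-1,step=35)
E
```

```text
t 11.75 tcp [ 0.462  -0.2386  0.0972] yaw -98.6 xaxis [ 0.03  -0.007 -1.   ] q6 1.08 open 0.0509 F [ 0.7  0.4 -1.6]
3 rows; end [ 0.4727 -0.3144  0.1   ]
{"hand": -1, "slide": [-1, 24, -7], "spin": 0.014}
{"hand": -1, "slide": [0, 24, -8], "spin": 0.014}
{"hand": -1, "slide": [-1, 25, -8], "spin": 0.014}
```

Call:
send_rows(
  motion=[
    {"hand":-1,"slide":[0,24,-7],"spin":0.014},
    {"hand":-1,"slide":[0,24,-8],"spin":0.014},
    {"hand":-1,"slide":[0,12,-4],"spin":0.014},
    {"hand":-1,"slide":[0,0,0],"spin":0},
  ],
)

```text
time: 12.15
tool_pos: [0.4692, -0.308, 0.0933]
tool_rot: [-3.135, 1.544, -0.194]
contact_force: [0.6, 0.7, -1.3]
opening: 0.051
```

```bash
python3 - <<'E'
from h import *
from cell import vision
p=wrist("w5")
q=vision.read_camera("scene"); cv2.imwrite("pics/s5.png",q["pixels"])
rows([.473,-.314,.03],79,hand=-1,step=25)
E
```

```text
t 12.25 tcp [ 0.469  -0.306   0.0934] yaw -101.4 xaxis [ 0.025 -0.004 -1.   ] q6 1.04 open 0.0508 F [ 0.6  0.9 -2.1]
3 rows; end [ 0.4732 -0.3139  0.0295]
{"hand": -1, "slide": [21, 2, -1], "spin": -0.002}
{"hand": -1, "slide": [21, 3, -1], "spin": -0.002}
{"hand": -1, "slide": [22, 2, -2], "spin": -0.002}
```

View pics/w5.png

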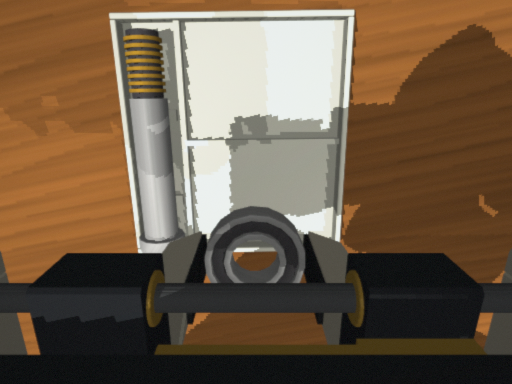

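View pics/s5.png

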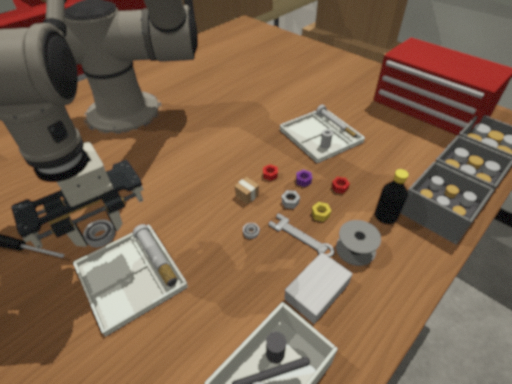

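Wrist: bearing held at (255,257), flange at (163,240), divider at row 140, so I'm at the flange-end bay. Lower.

Call:
send_rows(
  motion=[
    {"hand":-1,"slide":[18,4,-2],"spin":0},
    {"hand":-1,"slide":[21,3,-2],"spin":0},
    {"hand":-1,"slide":[20,1,-2],"spin":0},
    {"hand":-1,"slide":[8,0,0],"spin":0},
    {"hand":-1,"slide":[0,0,0],"spin":0},
  ],
)

```text
time: 12.75
tool_pos: [0.4755, -0.3078, 0.0256]
tool_rot: [-3.018, 1.546, -0.067]
contact_force: [-0.5, -0.9, -1.5]
opening: 0.0505
```

```bash
python3 - <<'E'
from h import *
rows([.473,-.314,.008],79,hand=-1,step=25)
E
```

```text
t 12.75 tcp [ 0.4755 -0.3078  0.0256] yaw -100.9 xaxis [ 0.024 -0.002 -1.   ] q6 1.03 open 0.0505 F [-0.5 -0.9 -1.5]
1 rows; end [ 0.4726 -0.3143  0.0075]
{"hand": -1, "slide": [18, 7, 2], "spin": 0.001}
```

Call:
send_rows(
  motion=[
    {"hand":-1,"slide":[8,4,1],"spin":0},
    {"hand":-1,"slide":[7,2,1],"spin":0},
    {"hand":-1,"slide":[2,0,0],"spin":0},
    {"hand":-1,"slide":[1,0,0],"spin":0},
    {"hand":-1,"slide":[0,0,0],"spin":0},
  ],
)

```text
time: 13.25
tool_pos: [0.4736, -0.3134, 0.0087]
tool_rot: [-3.088, 1.544, -0.135]
contact_force: [-0.3, -0.6, -2.3]
opening: 0.0508
```

Call:
send_rows(
  motion=[
    {"hand":-1,"slide":[1,0,0],"spin":0},
    {"hand":-1,"slide":[1,0,0],"spin":0},
    {"hand":0.3,"slide":[0,0,0],"spin":0},
    {"hand":0.3,"slide":[0,0,0],"spin":0},
    {"hand":0.3,"slide":[0,0,0],"spin":0},
  ],
)

```text
time: 13.75
tool_pos: [0.4744, -0.3141, 0.009]
tool_rot: [3.132, 1.541, -0.198]
contact_force: [-0.2, -0.4, 0.1]
opening: 0.0597
```

Call:
send_rows(
  motion=[
    {"hand":0.3,"slide":[-15,0,0],"spin":0},
    {"hand":0.3,"slide":[-30,0,0],"spin":0},
    {"hand":0.3,"slide":[-35,0,0],"spin":0},
    {"hand":0.3,"slide":[-35,0,0],"spin":0},
  ],
)

```text
time: 14.15
tool_pos: [0.4687, -0.3115, 0.1219]
tool_rot: [-2.866, 1.55, 0.086]
contact_force: [0.2, 0.1, 0.3]
opening: 0.0595
```

```bash
python3 - <<'E'
from h import *
seeW("w6","large_bearing_center")
rows([.619,.0595,.13],65,hand=0.2,step=45)
E
```

```text
large_bearing_center 0.79 [250. 199.] top 0.0192 ((471.1346130371094, -313.90185546875), 25.711790084838867) [100. 101. 102.]
t 14.25 tcp [ 0.4712 -0.3137  0.126 ] yaw -100.8 xaxis [ 0.029 -0.005 -1.   ] q6 1.02 open 0.0595 F [-0.5 -0.8 -0.2]
9 rows; end [0.6187 0.0593 0.1302]
{"hand": 0.2, "slide": [0, -44, -8], "spin": 0.027}
{"hand": 0.2, "slide": [0, -44, -7], "spin": 0.027}
{"hand": 0.2, "slide": [0, -44, -6], "spin": 0.027}
{"hand": 0.2, "slide": [0, -44, -5], "spin": 0.027}
{"hand": 0.2, "slide": [0, -45, -3], "spin": 0.027}
{"hand": 0.2, "slide": [0, -45, -2], "spin": 0.027}
{"hand": 0.2, "slide": [-1, -44, -1], "spin": 0.027}
{"hand": 0.2, "slide": [0, -45, 0], "spin": 0.027}
{"hand": 0.2, "slide": [-1, -44, 1], "spin": 0.027}
```

View pics/w6.png

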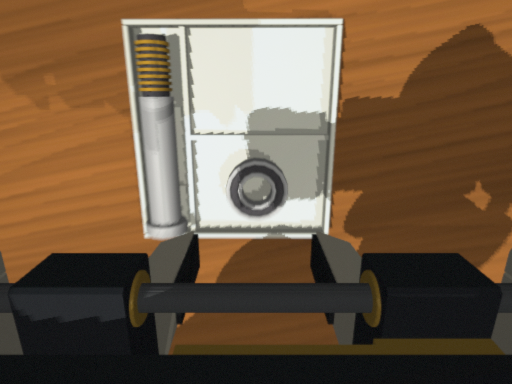

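Large bearing lies flat at (257,187) in the flange-end bay. Now the nut.

Call:
send_rows(
  motion=[
    {"hand":0.2,"slide":[0,-44,-8],"spin":0.027},
    {"hand":0.2,"slide":[0,-44,-7],"spin":0.027},
    {"hand":0.2,"slide":[0,-44,-6],"spin":0.027},
    {"hand":0.2,"slide":[0,-44,-5],"spin":0.027},
    {"hand":0.2,"slide":[0,-45,-3],"spin":0.027},
    {"hand":0.2,"slide":[0,-45,-2],"spin":0.027},
    {"hand":0.2,"slide":[0,-35,-1],"spin":0.027},
    {"hand":0.2,"slide":[0,-20,0],"spin":0.027},
  ],
)

```text
time: 15.05
tool_pos: [0.5944, -0.0066, 0.1246]
tool_rot: [-2.979, 1.54, -0.259]
contact_force: [0.5, -0.4, -0.4]
opening: 0.0548
```

```bash
python3 - <<'E'
from h import *
rows([.610,.0595,.12],65,hand=0.2,step=35)
E
```

```text
t 15.05 tcp [ 0.5944 -0.0066  0.1246] yaw -114.2 xaxis [ 0.03  -0.008 -1.   ] q6 1.86 open 0.0548 F [ 0.5 -0.4 -0.4]
2 rows; end [0.6103 0.0597 0.1205]
{"hand": 0.2, "slide": [2, -33, 6], "spin": 0.007}
{"hand": 0.2, "slide": [2, -34, 7], "spin": 0.007}
```

Call:
send_rows(
  motion=[
    {"hand":0.2,"slide":[2,-33,6],"spin":0.007},
    {"hand":0.2,"slide":[2,-22,4],"spin":0.007},
    {"hand":0.2,"slide":[0,0,0],"spin":0},
    {"hand":0.2,"slide":[0,0,0],"spin":0},
  ],
)

```text
time: 15.45
tool_pos: [0.6082, 0.0533, 0.1171]
tool_rot: [-2.974, 1.542, -0.264]
contact_force: [0.3, -0.5, 0.0]
opening: 0.0554
```

```bash
python3 - <<'E'
from h import *
from cell import vision
p=wrist("w7")
plan()
for r in vision.cut_out(p,"nut_center"):
    m=r["mask"]; c=p["pixels"][m].astype(float).mean(0)
    W,_,_=world(p,mask=m)
    if len(W)<50: continue
    top=np.percentile(W[:,2],95); P=(W[W[:,2]>top-.003][:,:2]*1000).astype(np.float32)
    print(r["conf"],np.round(r["uv"]),c.round(),top.round(4),cv2.minEnclosingCircle(P))
    if np.ptp(c)<25:
        for a in range(-30,30,3):
            print(a,round(np.mean([np.ptp(P@np.array([np.cos(np.radians(a+b)),np.sin(np.radians(a+b))])) for b in(0,60,120)]),1),end="; ")
        print()
E
```

```text
t 15.5 tcp [0.6081 0.0531 0.1171] yaw -114.8 xaxis [ 0.027 -0.007 -1.   ] q6 1.97 open 0.0551 F [ 0.1  0.2 -0.3]
0.92 [252. 274.] [ 14.  19. 140.] 0.02 ((536.5534057617188, 87.6297378540039), 13.439132690429688)
0.81 [174. 118.] [  0. 221. 233.] 0.0204 ((691.7697143554688, 74.68714904785156), 19.996318817138672)
0.81 [ 83. 187.] [ 28.  37. 192.] 0.0202 ((674.914794921875, 173.23220825195312), 20.600162506103516)
0.77 [174. 228.] [156.  63. 131.] 0.0203 ((601.8303833007812, 134.771240234375), 18.524507522583008)
0.55 [241. 193.] [159. 162. 164.] 0.0204 ((618.41552734375, 57.80663299560547), 20.436748504638672)
-30 40.0; -27 40.1; -24 40.3; -21 40.3; -18 40.2; -15 39.9; -12 39.6; -9 39.3; -6 38.8; -3 38.2; 0 37.7; 3 37.0; 6 36.4; 9 36.2; 12 36.9; 15 37.5; 18 38.2; 21 38.8; 24 39.2; 27 39.7;
```

View pics/w7.png

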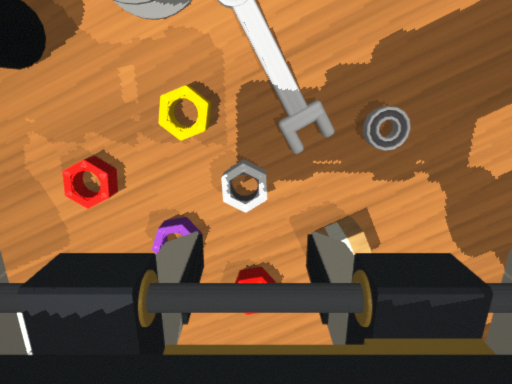

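Steel nut at (244,187) → (0.6185,0.058), flats at about 8° (+60° steps); spanner tip at (297,150) leaves about 20 mm to the finger. Grip at 68°.

```bash
python3 - <<'E'
from h import *
rows([.6185,.058,.05],68,hand=0.1,step=25)
E
```

```text
t 15.55 tcp [0.6082 0.0525 0.1173] yaw -114.8 xaxis [ 0.028 -0.007 -1.   ] q6 1.97 open 0.0549 F [-0.4  0.4 -0.3]
3 rows; end [0.6182 0.0582 0.0495]
{"hand": 0.1, "slide": [23, -3, -2], "spin": -0.016}
{"hand": 0.1, "slide": [22, -3, -2], "spin": -0.016}
{"hand": 0.1, "slide": [23, -3, -1], "spin": -0.016}
```

Call:
send_rows(
  motion=[
    {"hand":0.1,"slide":[23,-3,-2],"spin":-0.016},
    {"hand":0.1,"slide":[22,-3,-2],"spin":-0.016},
    {"hand":0.1,"slide":[18,-3,-1],"spin":-0.016},
    {"hand":0.1,"slide":[0,0,0],"spin":0},
    {"hand":0.1,"slide":[0,0,0],"spin":0},
  ],
)

```text
time: 16.05
tool_pos: [0.6191, 0.0518, 0.0545]
tool_rot: [-3.029, 1.539, -0.278]
contact_force: [-0.5, 0.5, 0.9]
opening: 0.0504
```

```bash
python3 - <<'E'
from h import *
rows([.6185,.058,.02],68,hand=0.1,step=25)
E
```

```text
t 16.05 tcp [0.6191 0.0518 0.0545] yaw -112.4 xaxis [ 0.031 -0.009 -0.999] q6 1.93 open 0.0504 F [-0.5  0.5  0.9]
2 rows; end [0.6183 0.0577 0.0204]
{"hand": 0.1, "slide": [17, -3, 2], "spin": -0.004}
{"hand": 0.1, "slide": [17, -2, 2], "spin": -0.004}
```

Call:
send_rows(
  motion=[
    {"hand":0.1,"slide":[8,-5,2],"spin":0},
    {"hand":0.1,"slide":[12,-3,2],"spin":0},
    {"hand":0.1,"slide":[10,0,1],"spin":0},
    {"hand":0.1,"slide":[0,0,0],"spin":0},
  ],
)

```text
time: 16.45
tool_pos: [0.6194, 0.0604, 0.0248]
tool_rot: [-3.003, 1.535, -0.254]
contact_force: [0.6, 0.1, 0.2]
opening: 0.0503
```

```bash
python3 - <<'E'
from h import *
rows([.6185,.058,.005],68,hand=0.1,step=25)
E
```

```text
t 16.45 tcp [0.6194 0.0604 0.0248] yaw -112.5 xaxis [ 0.035 -0.009 -0.999] q6 1.95 open 0.0503 F [0.6 0.1 0.2]
1 rows; end [0.618  0.0579 0.0047]
{"hand": 0.1, "slide": [20, 3, 1], "spin": -0.009}
```

Call:
send_rows(
  motion=[
    {"hand":0.1,"slide":[10,2,1],"spin":0},
    {"hand":0.1,"slide":[8,1,1],"spin":0},
    {"hand":0.1,"slide":[2,0,0],"spin":0},
    {"hand":-1,"slide":[0,0,0],"spin":0},
    {"hand":-1,"slide":[0,0,0],"spin":0},
    {"hand":-1,"slide":[0,0,0],"spin":0},
    {"hand":-1,"slide":[0,0,0],"spin":0},
  ],
)

```text
time: 17.15
tool_pos: [0.617, 0.0581, 0.0029]
tool_rot: [-3.004, 1.535, -0.256]
contact_force: [-0.3, -0.4, -1.6]
opening: 0.0356
```

```bash
python3 - <<'E'
from h import *
plan()
E
```

```text
t 17.15 tcp [0.617  0.0581 0.0029] yaw -112.5 xaxis [ 0.035 -0.009 -0.999] q6 1.95 open 0.0356 F [-0.3 -0.4 -1.6]
```

Call:
send_rows(
  motion=[
    {"hand":-1,"slide":[-20,0,0],"spin":0},
    {"hand":-1,"slide":[-35,0,0],"spin":0},
    {"hand":-1,"slide":[-35,0,0],"spin":0},
    {"hand":-1,"slide":[-15,0,0],"spin":0},
  ],
)

```text
time: 17.55
tool_pos: [0.6111, 0.059, 0.108]
tool_rot: [-3.07, 1.543, -0.322]
contact_force: [0.8, -0.6, -0.7]
opening: 0.0359
```

```bash
python3 - <<'E'
from h import *
wrist("w8")
rows([.555,-.330,.1],79,hand=-1,step=45)
E
```

```text
t 17.6 tcp [0.6118 0.059  0.1096] yaw -112.5 xaxis [ 0.029 -0.009 -1.   ] q6 1.94 open 0.0359 F [ 0.7 -0.3  1.2]
9 rows; end [ 0.5553 -0.3296  0.1005]
{"hand": -1, "slide": [1, 42, -11], "spin": -0.022}
{"hand": -1, "slide": [1, 43, -10], "spin": -0.022}
{"hand": -1, "slide": [1, 43, -9], "spin": -0.022}
{"hand": -1, "slide": [1, 43, -8], "spin": -0.022}
{"hand": -1, "slide": [1, 43, -7], "spin": -0.022}
{"hand": -1, "slide": [2, 43, -6], "spin": -0.022}
{"hand": -1, "slide": [1, 43, -5], "spin": -0.022}
{"hand": -1, "slide": [2, 44, -3], "spin": -0.022}
{"hand": -1, "slide": [1, 43, -3], "spin": -0.022}
```

View pics/w8.png

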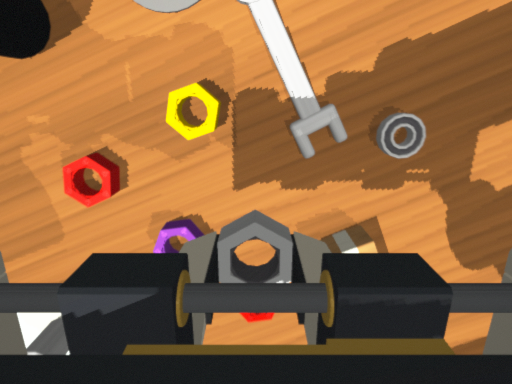

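Nut held by flats at (256,253); carton, spanner and other nuts unmoved. Carry it over.

Call:
send_rows(
  motion=[
    {"hand":-1,"slide":[1,42,-11],"spin":-0.022},
    {"hand":-1,"slide":[1,43,-10],"spin":-0.022},
    {"hand":-1,"slide":[1,43,-9],"spin":-0.022},
    {"hand":-1,"slide":[1,43,-8],"spin":-0.022},
    {"hand":-1,"slide":[1,43,-7],"spin":-0.022},
    {"hand":-1,"slide":[2,43,-6],"spin":-0.022},
    {"hand":-1,"slide":[1,43,-5],"spin":-0.022},
    {"hand":-1,"slide":[1,35,-3],"spin":-0.022},
  ],
)

```text
time: 18.4
tool_pos: [0.5635, -0.2841, 0.0988]
tool_rot: [3.138, 1.54, -0.204]
contact_force: [0.7, 1.1, -1.6]
opening: 0.0356
```

```bash
python3 - <<'E'
from h import *
rows([.555,-.330,.08],79,hand=-1,step=30)
E
```

```text
t 18.4 tcp [ 0.5635 -0.2841  0.0988] yaw -101.5 xaxis [ 0.03  -0.006 -1.   ] q6 1.17 open 0.0356 F [ 0.7  1.1 -1.6]
2 rows; end [ 0.5548 -0.3303  0.0798]
{"hand": -1, "slide": [9, 23, 0], "spin": -0.004}
{"hand": -1, "slide": [10, 24, 0], "spin": -0.004}
```

Call:
send_rows(
  motion=[
    {"hand":-1,"slide":[9,22,0],"spin":0},
    {"hand":-1,"slide":[10,14,0],"spin":0},
    {"hand":-1,"slide":[0,0,0],"spin":0},
  ],
)

```text
time: 18.7
tool_pos: [0.5542, -0.3258, 0.0765]
tool_rot: [3.132, 1.541, -0.215]
contact_force: [0.0, 0.5, -2.2]
opening: 0.0356
```

```bash
python3 - <<'E'
from h import *
wrist("w9")
rows([.555,-.330,.03],79,hand=-1,step=20)
E
```

```text
t 18.75 tcp [ 0.5547 -0.3247  0.0771] yaw -101.8 xaxis [ 0.029 -0.006 -1.   ] q6 1.11 open 0.036 F [-0.1  0.5 -2.4]
3 rows; end [ 0.555  -0.3299  0.0301]
{"hand": -1, "slide": [16, 2, 0], "spin": -0.004}
{"hand": -1, "slide": [16, 2, 0], "spin": -0.004}
{"hand": -1, "slide": [15, 1, 0], "spin": -0.004}
```

View pics/w9.png

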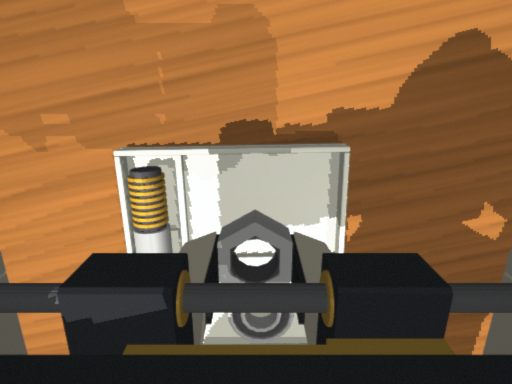

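Call:
send_rows(
  motion=[
    {"hand":-1,"slide":[16,3,0],"spin":0},
    {"hand":-1,"slide":[16,2,0],"spin":0},
    {"hand":-1,"slide":[16,1,0],"spin":0},
    {"hand":-1,"slide":[10,0,0],"spin":0},
    {"hand":-1,"slide":[0,0,0],"spin":0},
  ],
)

```text
time: 19.25
tool_pos: [0.5584, -0.3235, 0.0187]
tool_rot: [-3.09, 1.54, -0.146]
contact_force: [-0.2, -0.2, -0.9]
opening: 0.0359
```

```bash
python3 - <<'E'
from h import *
rows([.555,-.330,.006],79,hand=-1,step=20)
E
```

```text
t 19.25 tcp [ 0.5584 -0.3235  0.0187] yaw -101.4 xaxis [ 0.031 -0.005 -1.   ] q6 1.11 open 0.0359 F [-0.2 -0.2 -0.9]
1 rows; end [ 0.5555 -0.33    0.0056]
{"hand": -1, "slide": [13, 7, 2], "spin": -0.006}
```

Call:
send_rows(
  motion=[
    {"hand":-1,"slide":[7,5,1],"spin":0},
    {"hand":-1,"slide":[4,1,1],"spin":0},
    {"hand":-1,"slide":[2,0,0],"spin":0},
    {"hand":-1,"slide":[0,0,0],"spin":0},
  ],
)

```text
time: 19.65
tool_pos: [0.5571, -0.3285, 0.0068]
tool_rot: [-3.125, 1.537, -0.18]
contact_force: [-0.3, 0.8, -2.6]
opening: 0.0358
```

Call:
send_rows(
  motion=[
    {"hand":-1,"slide":[1,0,0],"spin":0},
    {"hand":-1,"slide":[1,0,0],"spin":0},
    {"hand":0.1,"slide":[0,0,0],"spin":0},
    {"hand":0.1,"slide":[0,0,0],"spin":0},
    {"hand":0.1,"slide":[0,0,0],"spin":0},
  ],
)

```text
time: 20.15
tool_pos: [0.558, -0.3294, 0.0067]
tool_rot: [3.118, 1.534, -0.22]
contact_force: [-1.1, 0.1, -0.1]
opening: 0.0497
```

Call:
send_rows(
  motion=[
    {"hand":0.1,"slide":[-15,0,0],"spin":0},
    {"hand":0.1,"slide":[-30,0,0],"spin":0},
    {"hand":0.1,"slide":[-35,0,0],"spin":0},
    {"hand":0.1,"slide":[-35,0,0],"spin":0},
  ],
)

```text
time: 20.55
tool_pos: [0.5514, -0.3268, 0.1222]
tool_rot: [-3.01, 1.543, -0.066]
contact_force: [0.0, -0.2, -0.3]
opening: 0.0503
```

```bash
python3 - <<'E'
from h import *
seeW("w10","nut_center")
rows([.600,-.065,.12],45,hand=0.1,step=45)
E
```

```text
nut_center 0.87 [256. 175.] top 0.0234 ((558.2481079101562, -329.7761535644531), 20.431427001953125) [111. 114. 114.]
t 20.65 tcp [ 0.5543 -0.3289  0.1274] yaw -101.3 xaxis [ 0.037 -0.009 -0.999] q6 1.1 open 0.0506 F [ 0.2 -0.5  0.2]
6 rows; end [ 0.6001 -0.0645  0.1197]
{"hand": 0.1, "slide": [1, -45, 1], "spin": 0.098}
{"hand": 0.1, "slide": [1, -44, 6], "spin": 0.098}
{"hand": 0.1, "slide": [1, -44, 10], "spin": 0.098}
{"hand": 0.1, "slide": [1, -42, 14], "spin": 0.098}
{"hand": 0.1, "slide": [1, -41, 18], "spin": 0.098}
{"hand": 0.1, "slide": [2, -39, 22], "spin": 0.098}
```

View pics/w10.png

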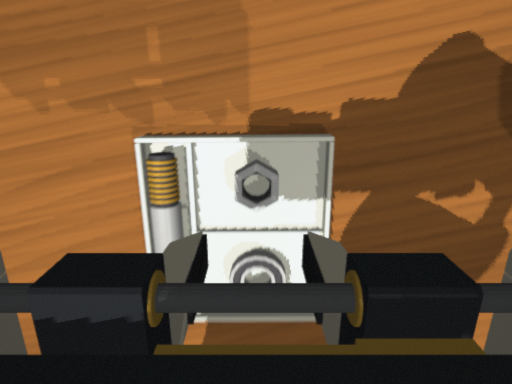

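Nut lies flat at (257,184) in the thread-end bay. Now the small bearing, jaws at -45° to stay clear of the spanner.

```bash
python3 - <<'E'
from h import *
rows([.600,-.065,.12],-45,hand=0.1,step=35)
E
```

```text
t 20.65 tcp [ 0.5543 -0.3289  0.1274] yaw -101.3 xaxis [ 0.037 -0.009 -0.999] q6 1.1 open 0.0506 F [ 0.2 -0.5  0.2]
8 rows; end [ 0.6001 -0.0652  0.1197]
{"hand": 0.1, "slide": [1, -33, 1], "spin": -0.123}
{"hand": 0.1, "slide": [1, -33, -3], "spin": -0.123}
{"hand": 0.1, "slide": [1, -33, -7], "spin": -0.123}
{"hand": 0.1, "slide": [1, -32, -11], "spin": -0.123}
{"hand": 0.1, "slide": [1, -30, -15], "spin": -0.123}
{"hand": 0.1, "slide": [1, -28, -19], "spin": -0.123}
{"hand": 0.1, "slide": [0, -25, -22], "spin": -0.123}
{"hand": 0.1, "slide": [1, -22, -25], "spin": -0.123}
```

Call:
send_rows(
  motion=[
    {"hand":0.1,"slide":[1,-33,1],"spin":-0.123},
    {"hand":0.1,"slide":[1,-33,-3],"spin":-0.123},
    {"hand":0.1,"slide":[1,-33,-7],"spin":-0.123},
    {"hand":0.1,"slide":[1,-32,-11],"spin":-0.123},
    {"hand":0.1,"slide":[1,-30,-15],"spin":-0.123},
    {"hand":0.1,"slide":[1,-28,-19],"spin":-0.123},
    {"hand":0.1,"slide":[0,-20,-18],"spin":-0.123},
    {"hand":0.1,"slide":[0,0,0],"spin":-0.1},
  ],
)

```text
time: 21.45
tool_pos: [0.5916, -0.0976, 0.1257]
tool_rot: [2.046, 1.525, -0.298]
contact_force: [0.5, -0.9, 0.1]
opening: 0.0505
```

```bash
python3 - <<'E'
from h import *
seeW("w11","small_bearing_center")
rows([.614,-.065,.06],-45,hand=0.1,step=25)
E
```

```text
small_bearing_center 0.71 [229.  46.] top 0.0091 ((668.1736450195312, -4.868535995483398), 45.98513412475586) [188. 192. 194.]
small_bearing_center 0.57 [242. 154.] top 0.0123 ((612.6163330078125, -66.39889526367188), 17.399423599243164) [153. 155. 159.]
t 21.55 tcp [ 0.5915 -0.1     0.1257] yaw -44.6 xaxis [ 0.044 -0.015 -0.999] q6 0.48 open 0.0504 F [0.7 0.1 0.9]
4 rows; end [ 0.6141 -0.0655  0.0601]
{"hand": 0.1, "slide": [17, -3, -10], "spin": 0.002}
{"hand": 0.1, "slide": [16, -3, -10], "spin": 0.002}
{"hand": 0.1, "slide": [17, -3, -10], "spin": 0.002}
{"hand": 0.1, "slide": [16, -2, -9], "spin": 0.002}
```

View pics/w11.png

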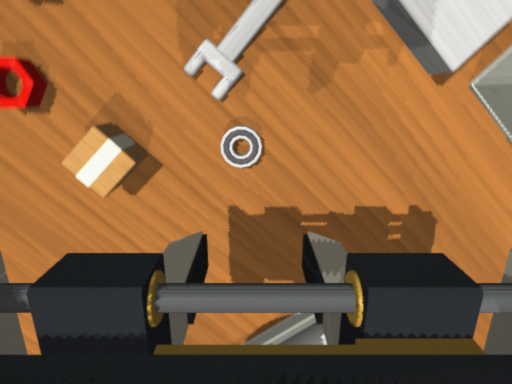

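Small bearing at (241,147) → (0.613,-0.066); spanner tip (220,97) and carton (100,160) lie clear of the jaws. Approach.

Call:
send_rows(
  motion=[
    {"hand":0.1,"slide":[16,-4,-12],"spin":0},
    {"hand":0.1,"slide":[17,-3,-12],"spin":0},
    {"hand":0.1,"slide":[17,-3,-10],"spin":0},
    {"hand":0.1,"slide":[16,-2,-6],"spin":0},
    {"hand":0.1,"slide":[0,0,0],"spin":0},
    {"hand":0.1,"slide":[0,0,0],"spin":0},
  ],
)

```text
time: 22.15
tool_pos: [0.615, -0.0624, 0.0517]
tool_rot: [2.034, 1.528, -0.33]
contact_force: [-0.7, 0.2, 0.4]
opening: 0.0506
```

```bash
python3 - <<'E'
from h import *
rows([.613,-.066,.025],-45,hand=0.1,step=15)
E
```

```text
t 22.15 tcp [ 0.615  -0.0624  0.0517] yaw -45.5 xaxis [ 0.041 -0.014 -0.999] q6 0.57 open 0.0506 F [-0.7  0.2  0.4]
2 rows; end [ 0.6126 -0.0663  0.0247]
{"hand": 0.1, "slide": [13, 0, 2], "spin": -0.004}
{"hand": 0.1, "slide": [14, 0, 3], "spin": -0.004}
```

Call:
send_rows(
  motion=[
    {"hand":0.1,"slide":[15,0,3],"spin":0},
    {"hand":0.1,"slide":[15,0,2],"spin":0},
    {"hand":0.1,"slide":[8,0,1],"spin":0},
    {"hand":0.1,"slide":[0,0,0],"spin":0},
    {"hand":0.1,"slide":[0,0,0],"spin":0},
  ],
)

```text
time: 22.65
tool_pos: [0.6137, -0.0687, 0.0142]
tool_rot: [2.042, 1.524, -0.327]
contact_force: [-0.3, -0.1, -0.1]
opening: 0.0502
```

```bash
python3 - <<'E'
from h import *
rows([.613,-.066,.003],-45,hand=0.1,step=15)
E
```

```text
t 22.65 tcp [ 0.6137 -0.0687  0.0142] yaw -45.8 xaxis [ 0.044 -0.015 -0.999] q6 0.57 open 0.0502 F [-0.3 -0.1 -0.1]
1 rows; end [ 0.6128 -0.066   0.0031]
{"hand": 0.1, "slide": [11, -3, -1], "spin": -0.013}
```

Call:
send_rows(
  motion=[
    {"hand":0.1,"slide":[8,-3,-1],"spin":0},
    {"hand":0.1,"slide":[3,0,0],"spin":0},
    {"hand":0.1,"slide":[0,0,0],"spin":0},
    {"hand":-1,"slide":[0,0,0],"spin":0},
    {"hand":-1,"slide":[0,0,0],"spin":0},
    {"hand":-1,"slide":[0,0,0],"spin":0},
    {"hand":-1,"slide":[0,0,0],"spin":0},
  ],
)

```text
time: 23.35
tool_pos: [0.6142, -0.0659, 0.0046]
tool_rot: [2.051, 1.52, -0.318]
contact_force: [0.5, -0.3, -0.4]
opening: 0.0339
```

```bash
python3 - <<'E'
from h import *
plan()
E
```

```text
t 23.35 tcp [ 0.6142 -0.0659  0.0046] yaw -45.8 xaxis [ 0.048 -0.016 -0.999] q6 0.57 open 0.0339 F [ 0.5 -0.3 -0.4]
```

Call:
send_rows(
  motion=[
    {"hand":-1,"slide":[-20,0,0],"spin":0},
    {"hand":-1,"slide":[-35,0,0],"spin":0},
    {"hand":-1,"slide":[-35,0,0],"spin":0},
    {"hand":-1,"slide":[-15,0,0],"spin":0},
  ],
)

```text
time: 23.75
tool_pos: [0.607, -0.0639, 0.1094]
tool_rot: [2.034, 1.528, -0.335]
contact_force: [-0.6, -1.3, 0.1]
opening: 0.0335
```

```bash
python3 - <<'E'
from h import *
wrist("w12")
rows([.474,.300,.1],75,hand=-1,step=42)
E
```

```text
t 23.8 tcp [ 0.6077 -0.0641  0.111 ] yaw -45.8 xaxis [ 0.043 -0.015 -0.999] q6 0.57 open 0.0334 F [1.7 0.8 1.1]
10 rows; end [0.4737 0.3    0.1   ]
{"hand": -1, "slide": [0, -35, -16], "spin": 0.103}
{"hand": -1, "slide": [0, -37, -12], "spin": 0.103}
{"hand": -1, "slide": [0, -38, -8], "spin": 0.103}
{"hand": -1, "slide": [0, -39, -4], "spin": 0.103}
{"hand": -1, "slide": [0, -39, 0], "spin": 0.103}
{"hand": -1, "slide": [0, -39, 4], "spin": 0.103}
{"hand": -1, "slide": [0, -38, 8], "spin": 0.103}
{"hand": -1, "slide": [0, -37, 11], "spin": 0.103}
{"hand": -1, "slide": [0, -35, 15], "spin": 0.103}
{"hand": -1, "slide": [0, -34, 19], "spin": 0.103}
```

View pics/w12.png

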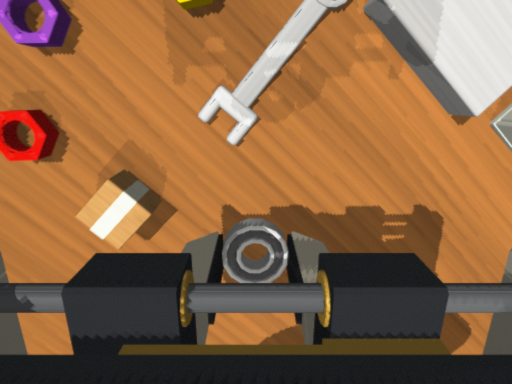

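Bearing held at (255,252); nothing else moved. Carry to the thin tray.

Call:
send_rows(
  motion=[
    {"hand":-1,"slide":[0,-35,-16],"spin":0.103},
    {"hand":-1,"slide":[0,-37,-12],"spin":0.103},
    {"hand":-1,"slide":[0,-38,-8],"spin":0.103},
    {"hand":-1,"slide":[0,-39,-4],"spin":0.103},
    {"hand":-1,"slide":[0,-39,0],"spin":0.103},
    {"hand":-1,"slide":[0,-39,4],"spin":0.103},
    {"hand":-1,"slide":[0,-38,8],"spin":0.103},
    {"hand":-1,"slide":[0,-37,11],"spin":0.103},
  ],
)

```text
time: 24.6
tool_pos: [0.5016, 0.2334, 0.0983]
tool_rot: [2.864, 1.523, -0.371]
contact_force: [0.1, 0.3, 0.3]
opening: 0.0337
```

```bash
python3 - <<'E'
from h import *
rows([.474,.300,.09],75,hand=-1,step=32)
E
```

```text
t 24.6 tcp [0.5016 0.2334 0.0983] yaw -95.4 xaxis [ 0.044 -0.017 -0.999] q6 2.0 open 0.0337 F [0.1 0.3 0.3]
3 rows; end [0.4736 0.3003 0.0899]
{"hand": -1, "slide": [2, -21, 11], "spin": 0.056}
{"hand": -1, "slide": [2, -21, 13], "spin": 0.056}
{"hand": -1, "slide": [2, -20, 14], "spin": 0.056}
```

Call:
send_rows(
  motion=[
    {"hand":-1,"slide":[2,-21,11],"spin":0.056},
    {"hand":-1,"slide":[2,-21,13],"spin":0.056},
    {"hand":-1,"slide":[2,-8,7],"spin":0.04},
    {"hand":-1,"slide":[0,0,0],"spin":0},
  ],
)

```text
time: 25.0
tool_pos: [0.4732, 0.2937, 0.087]
tool_rot: [2.986, 1.527, -0.403]
contact_force: [0.5, -1.2, -0.0]
opening: 0.0336
```

```bash
python3 - <<'E'
from h import *
wrist("w13")
rows([.474,.300,.03],75,hand=-1,step=20)
E
```

```text
t 25.05 tcp [0.4736 0.2932 0.0872] yaw -104.2 xaxis [ 0.041 -0.017 -0.999] q6 2.28 open 0.0338 F [-0.1  0.8 -1.1]
3 rows; end [0.4738 0.2999 0.03  ]
{"hand": -1, "slide": [19, -2, 1], "spin": 0.005}
{"hand": -1, "slide": [19, -3, 1], "spin": 0.005}
{"hand": -1, "slide": [19, -2, 2], "spin": 0.005}
```

View pics/w13.png

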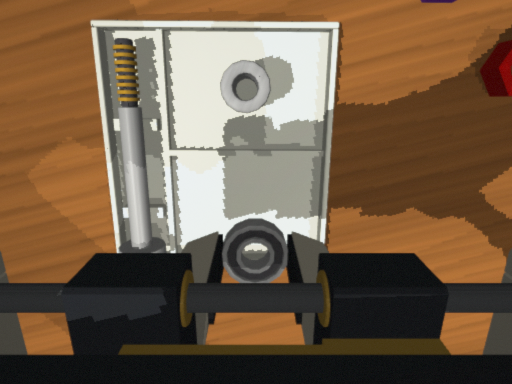

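Sleeve stands at (245,87); the held bearing (255,250) is over the flange-end bay. Lower.

Call:
send_rows(
  motion=[
    {"hand":-1,"slide":[19,-3,1],"spin":0},
    {"hand":-1,"slide":[19,-3,1],"spin":0},
    {"hand":-1,"slide":[19,-2,2],"spin":0},
    {"hand":-1,"slide":[10,-1,1],"spin":0},
    {"hand":-1,"slide":[0,0,0],"spin":0},
  ],
)

```text
time: 25.55
tool_pos: [0.4768, 0.2986, 0.018]
tool_rot: [3.0, 1.524, -0.387]
contact_force: [0.7, -0.4, 0.4]
opening: 0.0335
```

```bash
python3 - <<'E'
from h import *
rows([.474,.300,.0078],75,hand=-1,step=20)
E
```

```text
t 25.55 tcp [0.4768 0.2986 0.018 ] yaw -104.1 xaxis [ 0.043 -0.018 -0.999] q6 2.29 open 0.0335 F [ 0.7 -0.4  0.4]
1 rows; end [0.4746 0.3002 0.0079]
{"hand": -1, "slide": [10, -1, 3], "spin": 0.016}
```

Call:
send_rows(
  motion=[
    {"hand":-1,"slide":[6,-1,2],"spin":0},
    {"hand":-1,"slide":[4,0,1],"spin":0},
    {"hand":-1,"slide":[2,0,0],"spin":0},
    {"hand":-1,"slide":[0,0,0],"spin":0},
  ],
)

```text
time: 25.95
tool_pos: [0.4764, 0.2999, 0.0081]
tool_rot: [3.054, 1.521, -0.333]
contact_force: [-1.2, 0.5, -0.2]
opening: 0.0336
```

Call:
send_rows(
  motion=[
    {"hand":-1,"slide":[1,0,0],"spin":0},
    {"hand":0.05,"slide":[0,0,0],"spin":0},
    {"hand":0.05,"slide":[0,0,0],"spin":0},
    {"hand":0.05,"slide":[0,0,0],"spin":0},
  ],
)

```text
time: 26.35
tool_pos: [0.4774, 0.3002, 0.0083]
tool_rot: [3.093, 1.519, -0.294]
contact_force: [0.3, 0.3, -0.8]
opening: 0.0473
```

Call:
send_rows(
  motion=[
    {"hand":0.05,"slide":[-15,0,0],"spin":0},
    {"hand":0.05,"slide":[-30,0,0],"spin":0},
    {"hand":0.05,"slide":[-35,0,0],"spin":0},
    {"hand":0.05,"slide":[-35,0,0],"spin":0},
    {"hand":0.05,"slide":[-40,0,0],"spin":0},
    {"hand":0.05,"slide":[-20,0,0],"spin":0},
  ],
)

```text
time: 26.95
tool_pos: [0.4666, 0.302, 0.1847]
tool_rot: [2.946, 1.526, -0.441]
contact_force: [0.1, -1.3, -0.1]
opening: 0.048
```

```bash
python3 - <<'E'
from h import *
seeW("w14","small_bearing_center")
rows([.40,.0,.25],hand=0,step=45)
E
```

```text
small_bearing_center 0.78 [257. 165.] top 0.0153 ((475.8365783691406, 299.7109375), 17.44782066345215) [137. 139. 140.]
t 27.05 tcp [0.4672 0.3022 0.1847] yaw -104.1 xaxis [ 0.042 -0.018 -0.999] q6 2.29 open 0.048 F [ 0.3  0.8 -0.3]
8 rows; end [ 0.3998 -0.      0.2504]
{"hand": 0, "slide": [-8, 39, -1], "spin": 0.0}
{"hand": 0, "slide": [-8, 39, -1], "spin": 0.0}
{"hand": 0, "slide": [-8, 39, -2], "spin": 0.0}
{"hand": 0, "slide": [-8, 39, -1], "spin": 0.0}
{"hand": 0, "slide": [-8, 38, -2], "spin": 0.0}
{"hand": 0, "slide": [-8, 39, -1], "spin": 0.0}
{"hand": 0, "slide": [-7, 38, -2], "spin": 0.0}
{"hand": 0, "slide": [-8, 39, -1], "spin": 0.0}
```

View pics/w14.png

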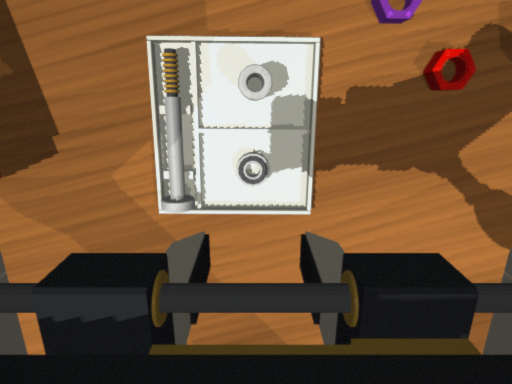

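Thin tray: bearing flat at (254,168) in the flange-end bay, sleeve at (255,82) in the thread-end bay. Move clear and check everything with the fixed cameras.

Call:
send_rows(
  motion=[
    {"hand":0,"slide":[-8,39,-1],"spin":0},
    {"hand":0,"slide":[-8,39,-1],"spin":0},
    {"hand":0,"slide":[-8,39,-2],"spin":0},
    {"hand":0,"slide":[-8,39,-1],"spin":0},
    {"hand":0,"slide":[-8,38,-2],"spin":0},
    {"hand":0,"slide":[-8,20,-1],"spin":0},
    {"hand":0,"slide":[0,0,0],"spin":0},
  ],
)

```text
time: 27.75
tool_pos: [0.416, 0.0867, 0.2276]
tool_rot: [2.794, 1.534, -0.59]
contact_force: [0.1, 0.4, -0.1]
opening: 0.0457
```

```bash
python3 - <<'E'
from h import *
from cell import vision
plan()
TR={"thick":((.518,-.3026),-11),"thin":((.5195,.3087),-14.6)}
for n in ["side","scene"]:
    p=vision.read_camera(n); cv2.imwrite(f"pics/{n}_end.png",p["pixels"])
    for t,tr in [("large_bearing_center","thick"),("nut_center","thick"),("small_bearing_center","thin"),("sleeve_center","thin"),("carton_center",None),("spanner",None)]:
        for r in vision.cut_out(p,t)[:6]:
            W,_,_=world(p,mask=r["mask"])
            if len(W)<20: continue
            top=np.percentile(W[:,2],95); S=W[W[:,2]>top-.004]; c=(S[:,:2].min(0)+S[:,:2].max(0))/2
            A=np.c_[S,np.ones(len(S))]; co=np.linalg.lstsq(np.c_[S[:,:2],np.ones(len(S))],S[:,2],rcond=None)[0]
            s=""
            if tr:
                o,a=TR[tr]; a=np.radians(a); d=c-o; s=np.round([d[0]*np.cos(a)+d[1]*np.sin(a),-d[0]*np.sin(a)+d[1]*np.cos(a)],3)
                if np.abs(s).max()>.1: continue
            print(n,t,round(r["conf"],2),"xy",c.round(4),"top",top.round(4),"tray",s,"slope",co[:2].round(3))
E
```

```text
t 27.75 tcp [0.416  0.0867 0.2276] yaw -103.9 xaxis [ 0.031 -0.021 -0.999] q6 1.86 open 0.0457 F [ 0.1  0.4 -0.1]
side large_bearing_center 0.75 xy [ 0.4742 -0.3096] top 0.0201 tray [-0.042 -0.015] slope [0.007 0.019]
side nut_center 0.42 xy [ 0.5613 -0.3286] top 0.0239 tray [ 0.047 -0.017] slope [-0.015  0.009]
side small_bearing_center 0.62 xy [0.479  0.3005] top 0.0152 tray [-0.037 -0.018] slope [ 0.018 -0.005]
side sleeve_center 0.55 xy [0.5586 0.278 ] top 0.0487 tray [ 0.046 -0.02 ] slope [0.013 0.009]
side carton_center 0.63 xy [0.5326 0.0059] top 0.0371 tray  slope [-0.006 -0.003]
side spanner 0.62 xy [ 0.7005 -0.0037] top 0.0095 tray  slope [-0.004  0.001]
scene large_bearing_center 0.93 xy [ 0.4709 -0.3121] top 0.0199 tray [-0.044 -0.018] slope [ 0.004 -0.004]
scene nut_center 0.84 xy [ 0.5576 -0.3287] top 0.0241 tray [ 0.044 -0.018] slope [ 0.004 -0.002]
scene sleeve_center 0.73 xy [0.5574 0.2771] top 0.0495 tray [ 0.045 -0.021] slope [-0.022  0.049]
scene carton_center 0.85 xy [0.5309 0.005 ] top 0.0372 tray  slope [-0.006  0.015]
scene spanner 0.61 xy [ 0.6993 -0.0047] top 0.0099 tray  slope [ 0.003 -0.027]
```

View pics/side_end.png

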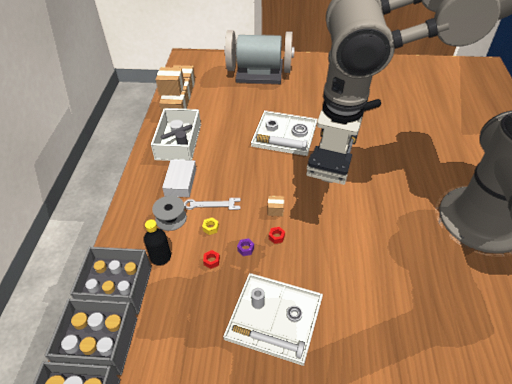

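View pics/scene_end.png

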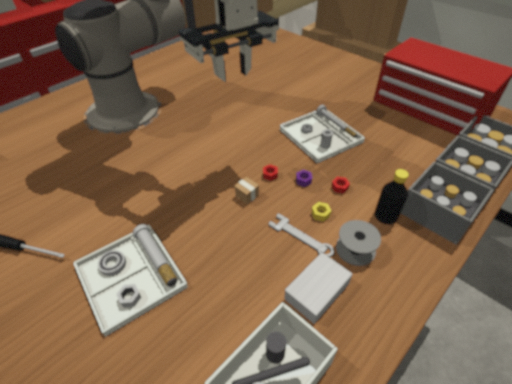

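All four parts are in their bays, with the same depth bias of about +2 mm that they showed on the bench. Carton and spanner are unmoved. Handing in.

```bash
python3 -c "
from cell import job,observe
print(observe()['qvel'].round(3)); print(job.hand_in())"
```

```text
[-0.003 -0.003 -0.001 -0.001  0.002 -0.002]
the job is handed in; nothing more can be done
None
```

Both axle kits are made up, and I handed the job in at about 28 s. It gave no verdict.

I placed each part in one try, then backed the arm clear. Final positions below are in each tray's own frame, in mm:

| Part | Tray and bay | x | y |
|---|---|---|---|
| Large bearing | thick axle, flange end | −43 | −17 |
| Nut | thick axle, thread end | +45 | −18 |
| Small bearing | thin axle, flange end | −37 | −18 |
| Sleeve | thin axle, thread end | +45 | −20 |

- **Height and tilt:** part tops read 1 to 2 mm above nominal. Tops measured on the bare bench before any move were up to 2 mm high too, so I take the parts to be fully down. The top faces read flat to about 0.02 rad; only the scene camera's fit on the sleeve disagreed, at 0.05 rad, still under the 0.1 limit.
- **Missed detection:** the scene camera's network gave no usable detection of the small bearing. The side and wrist cameras both confirmed it, and it shows in the picture.
- **Carton and spanner:** both read within 1 mm of where they started.
- **Tool tilt:** the tool picked up to about 0.05 rad of tilt during the moves. It did no visible harm.

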